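# Balance the spoon rest on the upturned bowl to dry

## Task

The wooden trivet on the cart has come apart: first lay its loose wedge block back in the tray head to tail with the other wedge, so that the two fill the rectangle, and then stand the small upside-down bowl, still upside down, in the middle of the two wedges. Last, take the ceramic spoon rest off the slope of the teal caddy and balance it gently, right side up, level and centred, on the bowl's domed bottom, so that it stays there on its own to dry. Leave the other things on the cart where they are.

Things in the scene. Friction and masses are not known exactly. Their poses are not given: they have to be found in the camera images.
- trivet: Wooden trivet, fixed: dark low tray, 88 (x) x 92 (y) mm, inside 72 x 76, floor 5 mm thick, rim 10 mm high, with one pale wedge fixed in it. Origin: centre of underside, z up. The fixed wedge is a twin of the loose one, its top 29 mm over the cart, its straight side along the tray's -y wall, narrow end (26 mm) at -x, wide end (46 mm) at +x. The free gap is on the +y side, widest at -x.
- trivet_gap (a point): Point on the tray's floor where the loose wedge's origin belongs when it lies in the gap (about 2 mm play each way across, 3 mm along). The wedge's x axis must then point along the tray's -x (turned half a turn from the fixed wedge). Axes as the trivet's.
- trivet_bed (a point): Centre of the flat top of the two wedges, 29 mm over the cart, where the bowl's origin belongs. Axes as the trivet's.
- wedge: Loose pale wooden wedge, 24 mm high, 50 g, lying flat. From above a right-angled trapezoid, 66 mm along x between two parallel ends: narrow end x = -33 mm (y -18 to 8), wide end x = 33 mm (y -18 to 28); straight side y = -18. Foot bevelled 2 mm. Origin on the underside, z up. Hold it by its ends; the line y = -3 mm is near the middle of both.
- bowl: Small white round-bottomed stoneware bowl standing upside down on the cart, about 180 g: straight round wall 64 mm in diameter up to 32 mm height, above it a smooth dome (half an ellipsoid, 18 mm high) to 50 mm height. Origin: centre of its rim plane, where it stands; z up.
- bowl_top (a point): Highest point of the bowl's dome, 50 mm above its rim plane; the dome's radius of curvature here is about 57 mm.
- spoonrest: White ceramic spoon rest, 120 g: oblong shallow dish 110 mm long (x), round ends, 56 mm wide (y), flat underside; side walls 14 mm high, straight for the middle 54 mm. Origin: centre of the underside, below the centre of mass; z out of the dish. It starts on the caddy's 32 degree slope, x up the slope, lower end at the lip. Hold it by the straight sides, square to the slope.
- caddy: Teal plastic two-tier caddy, fixed: 205 (x) x 220 (y) x 218 mm high. Origin: centre of underside, z up, open front to -x. Lower tier: a slope from its 10 mm lip (x = -85 mm, 16 mm up) rising 32 degrees towards +x, 125 mm long, 210 mm wide, open at front and sides. The upper tier overhangs it from x = -12 mm to the back, underside 160 mm up.
- ramekin: Glass ramekin, upright and open, 68 mm across, 42 mm high, to be left alone. Origin: centre of its underside.
- opener: Flat steel bottle opener about 125 mm long, lying on the cart, to be left alone.
- jar: Small spice jar, 48 mm across, 85 mm high, to be left alone. Origin: centre of its underside.
- mug: Mug, 80 mm across, 90 mm high, to be left alone. Origin: centre of its underside.
- oil: Green oil bottle, 64 mm across, 220 mm high, to be left alone. Origin: centre of its underside.
- woodspoon: Wooden spoon lying at the far side of the cart, to be left alone.

How it is judged (in metres and radians):
On the way, in this order (a step that is already met when the one before it is completed fails the run):
1. the loose wedge lies flat in the tray's gap, head to tail with the other, and is let go (horizontal distance between wedge and trivet_gap below 0.008 m and z of wedge in the frame of trivet between 0.002 and 0.008 m and angle between the x axis of wedge and the x axis of trivet, either way round below 0.1 rad and contact force between the fingers and wedge below 0.05 N), for 0.2 s.
2. the bowl stands upside down in the middle of the two wedges and is let go (horizontal distance between wedge and trivet_gap below 0.008 m and z of wedge in the frame of trivet between 0.002 and 0.008 m and angle between the x axis of wedge and the x axis of trivet, either way round below 0.1 rad and horizontal distance between bowl and trivet_bed below 0.013 m and z of bowl in the frame of trivet between 0.026 and 0.033 m and angle between bowl's own z axis and vertical below 0.08 rad and contact force between the fingers and bowl below 0.05 N), for 0.2 s.
At the end, for the whole second after the job is handed in: Wedge flat on the tray floor (3 mm), within 8 mm and 0.1 rad of its place in the gap; bowl upside down on both wedges, within 13 mm of the middle, upright within 0.08 rad; spoon rest at rest right side up on the dome, middle within 16 mm of the bowl's axis, level within 0.22 rad (horizontal distance between wedge and trivet_gap below 0.008 m and z of wedge in the frame of trivet between 0.002 and 0.008 m and angle between the x axis of wedge and the x axis of trivet, either way round below 0.1 rad and horizontal distance between bowl and trivet_bed below 0.013 m and z of bowl in the frame of trivet between 0.026 and 0.033 m and angle between bowl's own z axis and vertical below 0.08 rad and horizontal distance between spoonrest and bowl below 0.016 m and z of spoonrest in the frame of bowl between 0.046 and 0.056 m and angle between spoonrest's own z axis and vertical below 0.22 rad and contact force between spoonrest and bowl above 0.3 N and linear speed of spoonrest below 0.02 m/s and angular speed of spoonrest below 0.2 rad/s); the robot touches nothing.
It fails at once if the spoon rest is knocked hard on the bowl (over 25 N) (contact force between spoonrest and bowl above 25 N).
It fails at once if one of the other loose things on the cart (ramekin, bottle opener, jar, mug, bottle, wooden spoon) is moved more than 30 mm (distance of any of ramekin, opener, jar, mug, oil, woodspoon from where it was at the start of the episode above 0.03 m).
It also fails if it takes over 72 s, if anything falls off the work surface, if the arm or the gripper's body presses on something with over 40 N, if the wrist force passes 120 N, or if a joint passes its speed limit or range.

## Robot

A 6-joint arm with a two-finger parallel gripper is mounted at the origin on the work surface. World frame = base frame: x ahead of the robot, y to its left, z up, the work surface at z = 0. Lengths are in m, angles in degrees, forces in N, time in s.
With the tool pointing down it reaches from about 0.275 to 1 m from the base axis. Payload 8.4 kg.
Tool frame: the origin (TCP) lies midway between the tips of the shut fingers; the grasp point (between the pads) lies 19 mm behind it (arm.pinch_z is the distance from the TCP to the grasp point, in m); z points along the fingers, y is the direction in which the jaws open and shut (so a half turn about z gives the same grasp; the last joint's range is limited). The gripper opens to 85 mm and grips with 20 to 120 N. Pads are 22 mm wide; open, the fingers measure 114 mm over their backs; the gripper's body (76 mm by 85 mm) begins 54 mm behind the grasp point. The pads swing forward as they close: fully open they stand 13 mm farther back than shut.
Start: joints at [-69.465, 20.225, 93.587, -0, 66.188, -0.138], TCP at [0.221, -0.585, 0.231] pointing down, gripper open.
Joint ranges: [-150.9, 150.9], [-52.94, 120.26], [3.33, 152.33], [-74.26, 254.26], [0, 154.13], [-172.89, 172.89]. Speed limits (degrees/s): [127.2, 127.2, 159.86, 180, 180, 180].

## Interface

Orientations are given as [roll, pitch, yaw] about the fixed x, y, z axes, in that order (R = Rz(yaw) Ry(pitch) Rx(roll)).
In Python, from bench import arm gives the robot as it stands. The module is installed in compiled form; this text tells all that it offers.
- The arm moves only by the tool drive_tool, never from a script. Its argument "rows" is a list of rows, each a list of 3 entries, a list of its own where there are three numbers: the closure, from -1 (fully open) to 1 (shut), so that 0 is half open, then the shift along the tool's x, y, z in cm, then the turn, a rotation vector about the tool's x, y, z in rad. In form: [[grip, [tx, ty, tz], [ax, ay, az]], ...]. A call has 1 to 12 rows; each row shifts and turns the commanded pose from where the row before left it, along the tool's axes as they then stand; what a row does not reach is not made up. A row lasts 1/10 s, in which the tool goes at most 50 mm and 8.59 degrees, less where a joint would pass 70% of its speed; a pose out of reach is approached as far as the arm can. A call is refused whole if a number of a shift passes 5 or a number of a turn 0.15, either way. A call with a gripper value outside its range is refused whole. The fingers move at their own pace and stop on an object; the grip force is fixed at half the most. Time passes only in rows, so rows that do not move let the fingers close. It gives the time, the measured TCP pose, the force and the opening at its end, in the units of the state.
- arm.get_obs(): the state, without advancing time (a new reading comes with each control period).
- arm.snapshot(name): name is "scene" or "top"; returns the picture (480x640x3 uint8, blue, green, red); there is no depth.
- arm.get_calibration(name): a dict with "intrinsics" (3x3 intrinsics, pixels), "k1" (the pictures are not rectified: a ray, as slopes to the right and down, at radius r is drawn at 1 + k1 r^2 times it, then the intrinsics apply), "pose" (4x4, takes a point from camera to world coordinates). Camera axes: x right, y down, z forward; pixel columns grow to the right and rows downward; lengths in m; the calibration is good to about 2 mm. A picture is of the moment at which its call begins. get_calibration takes no time and is no camera call.
- arm.hand_in(): hands the job in, once; it reports no verdict.
Trained networks look in the newest picture that a camera, given by its name, has taken for a name from the list of things; names that differ only in an ending like _2 or _b are one class to them, and where a whole thing is asked for, a point or a joint stands for the part that bears it (a point fixed in the world has none). Each returns a list of dicts, best first, with "confidence" (0 to 1); they miss things now and then, are a little off and sometimes report something else, mostly with a low value. They report only what shows in the picture. A call takes as long as a camera call.
- arm.boxes_of(thing, camera): "point" ([column, row] in pixels, amid what is visible of it).
- arm.silhouettes(thing, camera): "mask" (480x640 bool, what is visible of it) and "point" ([column, row] in pixels, amid what is visible of it).
The state is a dict: "t": time; "joints": joint angles; "joint_vel": joint speeds; "tau": joint torques, N m; "tcp_pos": TCP position; "ee_rot": TCP orientation; "contact_force": force on the tool from outside, world axes, zero at the start; "moment": the same for the moment, N m; "width": finger opening in m.
Only numpy, scipy, OpenCV 4.12 (cv2) and the standard library are available. Lean on these libraries where they do the work, as an engineer would, in place of code of your own. Each camera call takes 0.05 s, during which the arm holds its last target.

## Working session

There is one attempt and no reset: what is moved stays moved. The work goes in short steps, Python scripts to look and compute and a tool call to move; the robot and the scene stay as the last step left them, time stands still between calls to the robot, and variables do not carry over. Pictures are saved under pics/ and viewed, and the job is handed in when it is done.

Besides the shell and the picture viewer there is one more tool, called after "Call:" as name(argument=value, ...) on one line, values as JSON. drive_tool: Moves the arm, as the interface text tells. Its arguments: {"type":"object","properties":{"rows":{"type":"array","items":{"type":"array"}}},"required":["rows"]}

```bash
ls; mkdir -p pics
python3 - <<'E'
from bench import arm
import cv2
o=arm.get_obs(); print(o)
for n in("scene","top"):
    cv2.imwrite(f"pics/{n}0.png",arm.snapshot(n)); c=arm.get_calibration(n); print(n,c)
print(arm.pinch_z)
E
```

```text
pics
{'t': 0.0, 'joints': array([-6.94643844e+01,  2.02640665e+01,  9.36306145e+01, -2.01911955e-04,
        6.61875704e+01, -1.38057857e-01]), 'joint_vel': array([ 0.07991763,  0.00726485, -0.12587038,  0.03579733, -0.00487514,
       -0.0320673 ]), 'tau': array([ 3.27969050e-03, -6.05226731e+01, -3.42065692e+01,  2.06347381e-04,
        9.24955675e-03,  1.76899903e-05]), 'tcp_pos': array([ 0.220474  , -0.58429599,  0.23053297]), 'ee_rot': array([-1.79917748e+02, -1.35840213e-05,  2.06737551e+01]), 'contact_force': array([0.25710061, 0.07254336, 0.0324302 ]), 'moment': array([-0.03048901, -0.00234265, -0.00716279]), 'width': 0.08529849054608492}
scene {'intrinsics': array([[493.95072842,   0.        , 319.55616041],
       [  0.        , 493.95072842, 243.45070045],
       [  0.        ,   0.        ,   1.        ]]), 'k1': -0.09595235848286508, 'pose': array([[-0.11353628,  0.83020099, -0.54578002,  1.12826581],
       [ 0.99345874,  0.10161906, -0.05208942,  0.01890338],
       [ 0.01221696, -0.54812397, -0.83630787,  0.91772885],
       [ 0.        ,  0.        ,  0.        ,  1.        ]])}
top {'intrinsics': array([[582.67570711,   0.        , 315.55855882],
       [  0.        , 582.67570711, 242.49449832],
       [  0.        ,   0.        ,   1.        ]]), 'k1': -0.09312460928564797, 'pose': array([[-1.98550800e-02, -9.91970668e-01,  1.24899842e-01,
         3.99312929e-01],
       [-9.99797268e-01,  2.01175748e-02,  8.40588124e-04,
        -3.16431272e-02],
       [-3.34652068e-03, -1.24857831e-01, -9.92168999e-01,
         1.37394438e+00],
       [ 0.00000000e+00,  0.00000000e+00,  0.00000000e+00,
         1.00000000e+00]])}
0.0187
```

View pics/scene0.png

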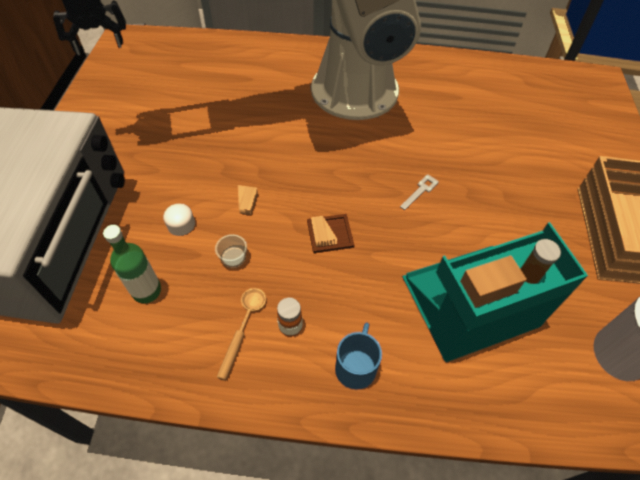

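View pics/top0.png

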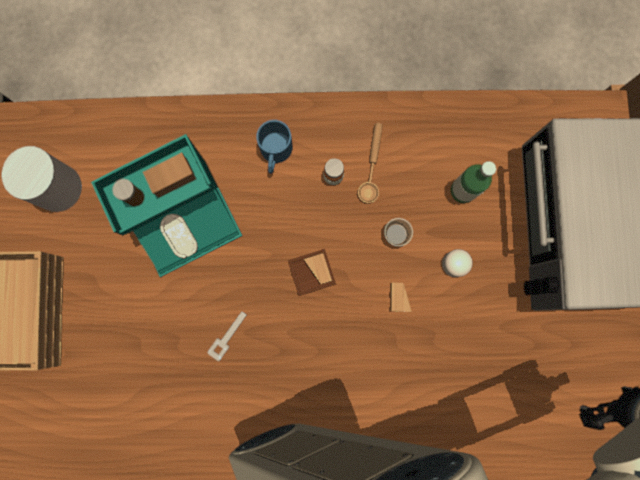

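```bash
cat > h.py <<'E'
from bench import arm
import numpy as np, cv2
from scipy.optimize import minimize
from scipy.spatial.transform import Rotation as R
C={n:arm.get_calibration(n) for n in("scene","top")}
def proj(P,n):
    c=C[n];T=np.linalg.inv(c["pose"]);p=np.atleast_2d(P)@T[:3,:3].T+T[:3,3]
    s=p[:,:2]/p[:,2:];s=s*(1+c["k1"]*(s**2).sum(1,keepdims=True))
    K=c["intrinsics"];return s@K[:2,:2].T+K[:2,2]
def back(uv,z,n):
    c=C[n];K=c["intrinsics"];d=(np.array(uv,float)-K[:2,2])/K[0,0]
    s=d.copy()
    for _ in range(20): s=d/(1+c["k1"]*(s@s))
    r=c["pose"][:3,:3]@np.r_[s,1];o=c["pose"][:3,3];return o+r*(z-o[2])/r[2]
def hullmask(P,n,up=4):
    m=np.zeros((480*up,640*up),np.uint8)
    q=(proj(P,n)+.5)*up-.5
    h=cv2.convexHull(np.round(q*16).astype(np.int32).reshape(-1,1,2).astype(np.float32))
    cv2.fillConvexPoly(m,np.round(h).astype(np.int32),1,shift=4);
    return m
E
python3 - <<'E'
from h import *
import pickle
M={}
for n in("scene","top"):
    im=arm.snapshot(n)
    for t in("trivet","wedge","bowl","spoonrest","caddy","ramekin","opener","jar","mug","oil"):
        s=arm.silhouettes(t,n)
        for k in s[:3]: print(n,t,round(k["confidence"],2),np.round(k["point"],1),k["mask"].sum())
        M[n,t]=s
pickle.dump(M,open("m.pkl","wb"))
t=cv2.imread("pics/top0.png");
a=t[130:330,90:250];b=t[220:330,280:490]
cv2.imwrite("pics/a.png",cv2.resize(a,None,fx=3,fy=3,interpolation=2));cv2.imwrite("pics/b.png",cv2.resize(b,None,fx=3.8,fy=3.8,interpolation=2))
s=cv2.imread("pics/scene0.png");cv2.imwrite("pics/c.png",cv2.resize(s[170:280,150:370],None,fx=3.6,fy=3.6,interpolation=2))
print(arm.get_obs()["t"])
E
```

```text
scene trivet 0.58 [330.2 234.2] 1470
scene wedge 0.8 [248.  198.9] 428
scene bowl 0.82 [178.3 221. ] 815
scene bowl 0.7 [328.8 234.7] 1456
scene caddy 0.65 [498.  287.7] 14473
scene ramekin 0.78 [229.8 247.6] 839
scene ramekin 0.46 [289.8 318.9] 846
scene opener 0.69 [419.  183.7] 389
scene jar 0.97 [289.7 318.1] 789
scene jar 0.52 [329.9 234. ] 1482
scene jar 0.23 [497.1 288.7] 14518
scene mug 0.95 [357.7 359.3] 2179
scene oil 0.93 [131.8 271. ] 2256
top trivet 0.69 [311.5 274.1] 1413
top trivet 0.52 [457.4 263.9] 659
top wedge 0.71 [398.5 296.8] 470
top wedge 0.25 [313.8 273.6] 1427
top bowl 0.68 [456.  262.1] 688
top spoonrest 0.94 [180.3 235.6] 1087
top caddy 0.66 [164.5 203.2] 10850
top ramekin 0.65 [396.9 233.2] 638
top ramekin 0.56 [311.1 272.4] 1471
top opener 0.64 [225.9 339.9] 512
top jar 0.57 [335.9 172. ] 452
top mug 0.71 [273.1 143.3] 1270
top mug 0.62 [400.3 231.9] 650
top mug 0.34 [312.7 272.8] 1456
top oil 0.87 [470.7 180.2] 1187
1.2
```

View pics/a.png

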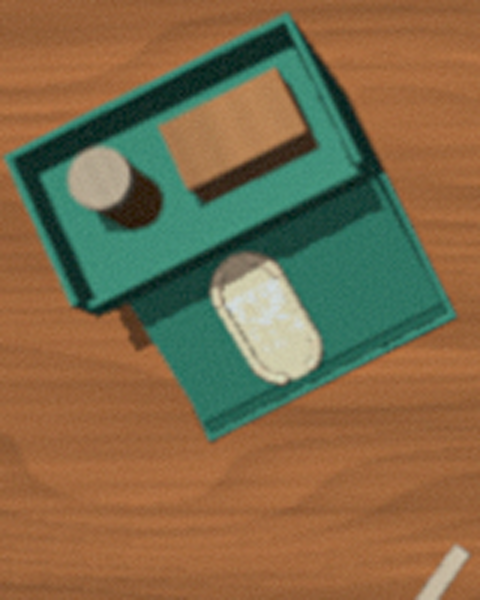

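View pics/b.png

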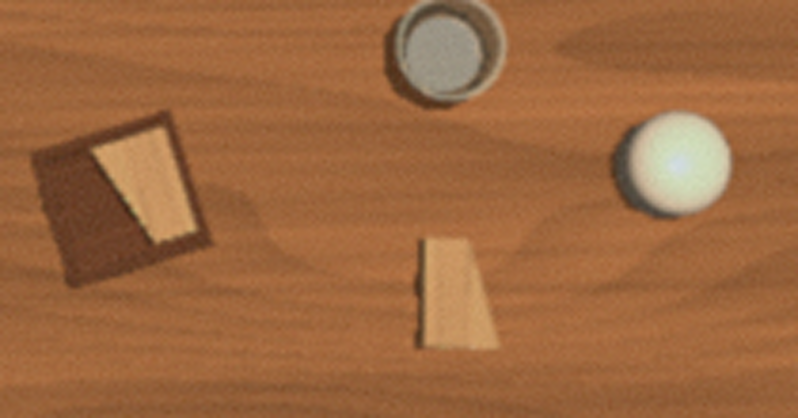

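View pics/c.png

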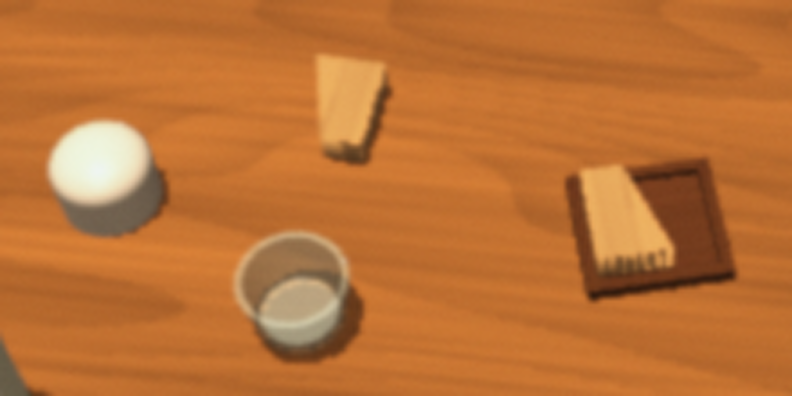

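```bash
cat >> h.py <<'E'
def box(lx,ly,z0,z1): return np.array([[x,y,z] for x in lx for y in ly for z in(z0,z1)],float)
tp=np.array([[-33,-18],[-33,8],[33,28],[33,-18]])/1e3
WEDGE=np.vstack([np.c_[tp,np.full(4,.002)],np.c_[tp,np.full(4,.024)],np.c_[tp*.95,np.zeros(4)]])
a=np.linspace(0,2*np.pi,48,endpoint=False)
BOWL=np.vstack([np.c_[.032*np.cos(a)*k,.032*np.sin(a)*k,np.full(48,z)] for k,z in [(1,0),(1,.032)]+[(np.cos(t),.032+.018*np.sin(t)) for t in np.linspace(.1,1.5,10)]])
TRAY=box((-.044,.044),(-.046,.046),0,.010)
FW=WEDGE.copy() # fixed wedge in tray frame: straight side at y=-38
FW=FW+np.array([0,-.038+.018,.005])
L=np.linspace(-np.pi/2,np.pi/2,20)
def stad(l,r,z): return np.vstack([np.c_[(l-r)+r*np.cos(L),r*np.sin(L),np.full(20,z)],np.c_[-(l-r)-r*np.cos(L),r*np.sin(L),np.full(20,z)]])
REST=np.vstack([stad(.055,.028,0),stad(.055,.028,.014)])
def place(P,x,y,yaw,z=0): 
    c,s=np.cos(yaw),np.sin(yaw);return P@np.array([[c,s,0],[-s,c,0],[0,0,1]])+[x,y,z]
def fit(parts,masks,p0,z=0):
    # parts: list of convex point sets; masks: {cam:mask}
    up=4; m4={}
    for n,m in masks.items():
        m4[n]=cv2.resize(m.astype(np.uint8),None,fx=up,fy=up,interpolation=cv2.INTER_NEAREST)
    def cost(p):
        s=0
        for n in m4:
            h=0
            for P in parts: h=h|hullmask(place(P,*p[:3],z),n,up)
            s+=1-(h&m4[n]).sum()/max(1,(h|m4[n]).sum())
        return s
    best=None
    for k in range(2):
        x0=p0 if best is None else best.x
        sim=np.array([x0]+[x0+d for d in np.diag([.008,.008,.15][:len(x0)])*(1 if k==0 else -.4)])
        f=(lambda p:cost(p)) if len(p0)==3 else (lambda p:cost(np.r_[p,0]))
        best=minimize(f,x0,method="Nelder-Mead",options=dict(initial_simplex=sim,xatol=1e-4,fatol=1e-4))
    return best.x,best.fun
def draw(im,parts,p,n,z=0,up=4,col=(255,0,255)):
    for P in parts:
        cs,_=cv2.findContours(hullmask(place(P,*p,z),n,up),cv2.RETR_EXTERNAL,cv2.CHAIN_APPROX_NONE);cv2.drawContours(im,cs,-1,col,1)
E
cat > fit1.py <<'E'
from h import *
import pickle
M=pickle.load(open("m.pkl","rb"))
res={}
for t,parts,p0 in(("wedge",[WEDGE],None),("trivet",[TRAY,FW],None),("bowl",[BOWL],None)):
    g=back(M["top",t][0]["point"],.015,"top")[:2]
    yaw={"wedge":np.pi,"trivet":.3,"bowl":0}[t]
    for cams in (("top",),("scene",),("top","scene")):
        x0=np.r_[g,yaw] if t!="bowl" else g
        x,f=fit(parts,{n:M[n,t][0]["mask"] for n in cams},x0)
        print(t,cams,np.round(x,4),round(f,3))
    res[t]=x if len(x)==3 else np.r_[x,0]
pickle.dump(res,open("res.pkl","wb"))
for n in("top","scene"):
    im=cv2.resize(cv2.imread(f"pics/{n}0.png"),None,fx=4,fy=4,interpolation=2)
    draw(im,[WEDGE],res["wedge"],n);draw(im,[TRAY,FW],res["trivet"],n);draw(im,[BOWL],res["bowl"],n)
    r=im[880:1320,1120:1920] if n=="top" else im[700:1040,620:1420]
    cv2.imwrite(f"pics/fit_{n}.png",r)
E
python3 fit1.py
```

```text
wedge ('top',) [ 0.4369 -0.2223  3.1158] 0.054
wedge ('scene',) [ 0.4393 -0.2223  3.1404] 0.106
wedge ('top', 'scene') [ 0.4381 -0.2223  3.1178] 0.173
trivet ('top',) [ 0.5019 -0.019   0.2961] 0.057
trivet ('scene',) [ 0.5006 -0.0188  0.2822] 0.038
trivet ('top', 'scene') [ 0.5013 -0.0189  0.2967] 0.101
bowl ('top',) [ 0.5145 -0.3598] 0.037
bowl ('scene',) [ 0.5145 -0.36  ] 0.039
bowl ('top', 'scene') [ 0.5145 -0.36  ] 0.078
```

View pics/fit_top.png

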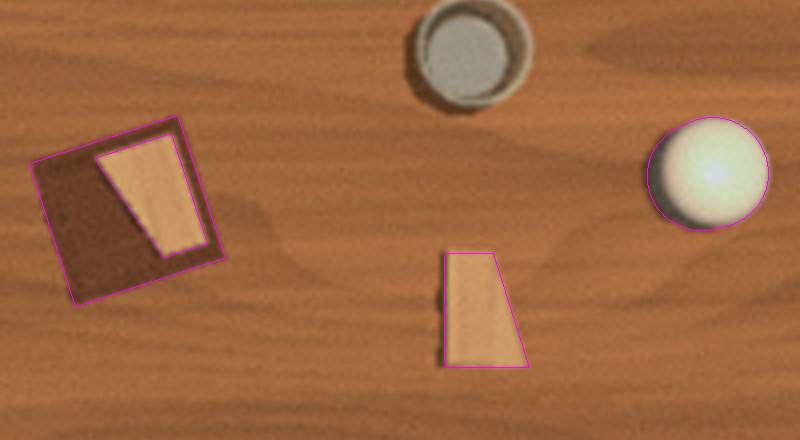

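View pics/fit_scene.png

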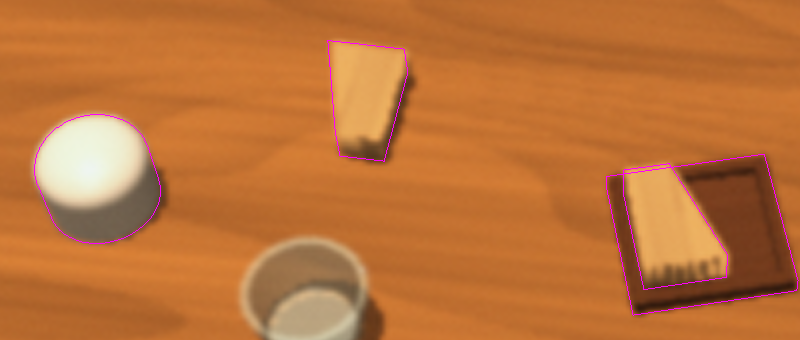

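Call:
drive_tool(rows=[[-1,[0,0,0],[0,0,-0.149]],[-1,[0,0,0],[0,0,-0.149]],[-1,[0,0,0],[0,0,-0.149]],[-1,[0,0,0],[0,0,-0.149]],[-1,[0,0,0],[0,0,-0.149]],[-1,[0,0,0],[0,0,-0.149]],[-1,[0,0,0],[0,0,-0.149]],[-1,[0,0,0],[0,0,-0.149]]])

```text
t: 2.0
tcp_pos: [0.2206, -0.5848, 0.2313]
ee_rot: [-180.0, -0.0, 89.3]
contact_force: [-0.2, -0.4, -0.3]
width: 0.085
```

```bash
cat > go.py <<'E'
# usage: go.py x y z  -> shift in tool axes (cm) from measured pose
import sys
from bench import arm
import numpy as np
from scipy.spatial.transform import Rotation as R
o=arm.get_obs();Rm=R.from_euler("xyz",o["ee_rot"],degrees=True)
print("t",round(o["t"],2),"tcp",np.round(o["tcp_pos"],4),"rot",np.round(o["ee_rot"],2),"w",round(o["width"],4),"F",np.round(o["contact_force"],2),"j",np.round(o["joints"],1))
if len(sys.argv)>3:
    d=np.array(list(map(float,sys.argv[1:4])))-o["tcp_pos"]
    print("tool shift cm",np.round(Rm.inv().apply(d)*100,2))
if len(sys.argv)>4:
    Rt=R.from_euler("xyz",list(map(float,sys.argv[4:7])),degrees=True)
    print("turn rad",np.round((Rm.inv()*Rt).as_rotvec(),4))
E
python3 go.py .438 -.2193 .10 180 0 89
```

```text
t 2.0 tcp [ 0.2206 -0.5848  0.2313] rot [-180.     -0.     89.32] w 0.085 F [-0.19 -0.38 -0.33] j [-69.5  20.2  93.6  -0.   66.2 -68.8]
tool shift cm [36.8  21.3  13.13]
turn rad [-0.     -0.      0.0056]
```

Call:
drive_tool(rows=[[-1,[4.0,1.0,0],[0,0,0.005]],[-1,[4.0,2.0,0],[0,0,0]],[-1,[4.0,2.0,0],[0,0,0]],[-1,[4.0,2.0,0],[0,0,0]],[-1,[4.0,2.0,0],[0,0,0]],[-1,[4.0,2.5,1],[0,0,0]],[-1,[4.0,2.5,2],[0,0,0]],[-1,[4.0,2.5,2],[0,0,0]],[-1,[3.0,2.5,3],[0,0,0]],[-1,[1.8,2.3,3],[0,0,0]],[-1,[0,0,2],[0,0,0]],[-1,[0,0,0],[0,0,0]]])

```text
t: 3.2
tcp_pos: [0.4394, -0.222, 0.1]
ee_rot: [-179.8, -0.1, 88.8]
contact_force: [-0.3, 0.7, -0.1]
width: 0.0855
```

```bash
python3 go.py .438 -.2193 .008 180 0 89.1;python3 - <<'E'
from h import *
im=arm.snapshot("scene");cv2.imwrite("pics/s1.png",cv2.resize(im[100:260,140:340],None,fx=4,fy=3.75,interpolation=2))
E
```

```text
t 3.2 tcp [ 0.4394 -0.222   0.1   ] rot [-1.7975e+02 -1.1000e-01  8.8800e+01] w 0.0855 F [-0.26  0.71 -0.11] j [-27.   18.8 115.8  -0.   45.6 -25.8]
tool shift cm [ 0.25 -0.11  9.2 ]
turn rad [-0.0043 -0.002  -0.0053]
```

View pics/s1.png

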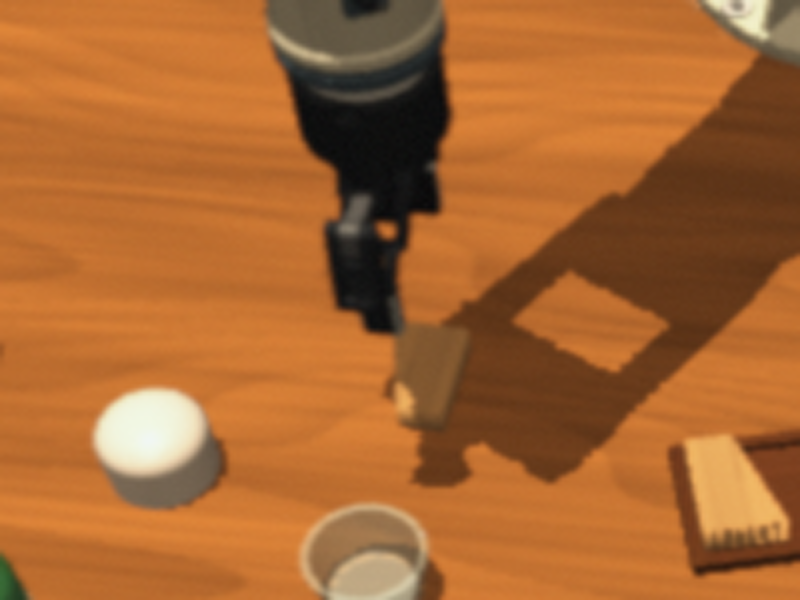

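Call:
drive_tool(rows=[[-1,[0.25,-0.1,0],[0,0,-0.005]],[-1,[0,0,3],[0,0,0]],[-1,[0,0,3],[0,0,0]],[-1,[0,0,2.5],[0,0,0]],[-1,[0,0,1.2],[0,0,0]],[-1,[0,0,0],[0,0,0]]])

```text
t: 3.85
tcp_pos: [0.4391, -0.2213, 0.005]
ee_rot: [-179.9, -0.0, 88.9]
contact_force: [0.5, -0.1, -0.6]
width: 0.0851
```

Call:
drive_tool(rows=[[1,[0,0,0],[0,0,0]],[1,[0,0,0],[0,0,0]],[1,[0,0,0],[0,0,0]],[1,[0,0,0],[0,0,0]],[1,[0,0,0],[0,0,0]],[1,[0,0,0],[0,0,0]]])

```text
t: 4.45
tcp_pos: [0.4406, -0.2217, 0.0071]
ee_rot: [179.9, 0.1, 89.0]
contact_force: [-1.6, -0.7, 5.8]
width: 0.0643
```

Call:
drive_tool(rows=[[1,[0,0,-1],[0,0,0]],[1,[0,0,-2],[0,0,0]],[1,[0,0,-3],[0,0,0]],[1,[0,0,-3],[0,0,0]],[1,[0,0,-3],[0,0,0]],[1,[0,0,-2],[0,0,0]],[1,[0,0,0],[0,0,0]]])

```text
t: 5.15
tcp_pos: [0.4416, -0.2221, 0.1494]
ee_rot: [179.6, 0.2, 89.0]
contact_force: [0.4, -0.9, 0.1]
width: 0.0642
```

```bash
python3 go.py .4951 .0012 .14 180 0 107;python3 - <<'E'
from h import *
im=arm.snapshot("scene");cv2.imwrite("pics/s2.png",cv2.resize(im[100:260,140:340],None,fx=4,fy=3.75,interpolation=2))
E
```

```text
t 5.15 tcp [ 0.4416 -0.2221  0.1494] rot [1.7964e+02 1.7000e-01 8.8970e+01] w 0.0642 F [ 0.39 -0.85  0.06] j [-26.9  14.3 114.    0.   51.3 -25.8]
tool shift cm [22.42  4.94  0.9 ]
turn rad [ 0.0057  0.004  -0.3147]
```

View pics/s2.png

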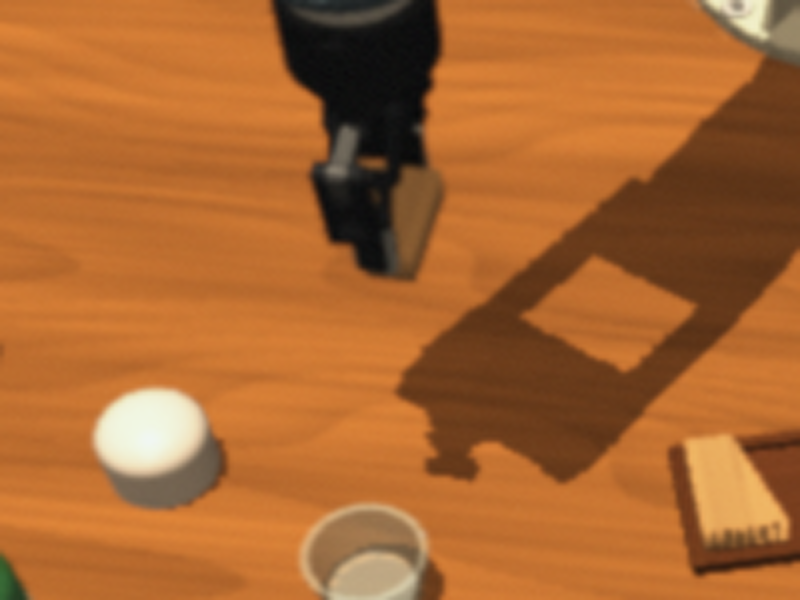

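Call:
drive_tool(rows=[[1,[0,0,0],[0.0057,0.004,-0.105]],[1,[0,0,0],[0,0,-0.105]],[1,[0,0,0],[0,0,-0.105]],[1,[0,0,0],[0,0,0]]])

```text
t: 5.6
tcp_pos: [0.439, -0.2207, 0.1445]
ee_rot: [-179.7, -0.4, 107.1]
contact_force: [-0.3, -0.1, -0.2]
width: 0.0643
```

```bash
python3 go.py .4959 -.0013 .06 180 0 107
```

```text
t 5.6 tcp [ 0.439  -0.2207  0.1445] rot [-179.68   -0.37  107.11] w 0.0643 F [-0.34 -0.05 -0.24] j [-2.69e+01  1.49e+01  1.14e+02  1.00e-01  5.16e+01 -4.40e+01]
tool shift cm [19.24 11.94  8.51]
turn rad [-0.0055 -0.0064  0.0019]
```

Call:
drive_tool(rows=[[1,[1,1,0],[0,0,0]],[1,[3,2,0],[0,0,0]],[1,[4,2,0],[0,0,0]],[1,[4,2,0],[0,0,0]],[1,[4,2,1],[0,0,0]],[1,[2,2,2],[0,0,0]],[1,[1.2,0.9,2],[0,0,0]],[1,[0,0,2],[0,0,0]],[1,[0,0,1.2],[0,0,0]],[1,[0,0,0],[0,0,0]],[1,[0,0,0],[0,0,0]]])

```text
t: 6.7
tcp_pos: [0.4967, -0.0024, 0.0639]
ee_rot: [-179.7, -0.3, 106.9]
contact_force: [0.1, -0.5, -0.5]
width: 0.0642
```

```bash
python3 go.py .4959 -.0013 .012 180 0 107;python3 - <<'E'
from h import *
im=arm.snapshot("scene");cv2.imwrite("pics/s3.png",cv2.resize(im[140:280,240:420],None,fx=4.2,fy=4.2,interpolation=2))
im=arm.snapshot("top");cv2.imwrite("pics/t3.png",cv2.resize(im[220:330,250:380],None,fx=5,fy=5,interpolation=2))
E
python3 go.py .4959 -.0013 .012 180 0 107
```

```text
t 6.7 tcp [ 0.4967 -0.0024  0.0639] rot [-179.72   -0.31  106.94] w 0.0642 F [ 0.11 -0.48 -0.52] j [ -0.6  22.7 116.4   0.3  41.3 -17.8]
tool shift cm [ 0.1  -0.02  5.19]
turn rad [-0.0048 -0.0055 -0.001 ]
t 6.8 tcp [ 0.4974 -0.0026  0.0646] rot [-179.81   -0.29  106.95] w 0.0645 F [0.59 1.13 0.29] j [ -0.6  22.6 116.3   0.3  41.3 -17.8]
tool shift cm [ 0.14 -0.08  5.26]
turn rad [-0.0032 -0.005  -0.0009]
```

View pics/s3.png

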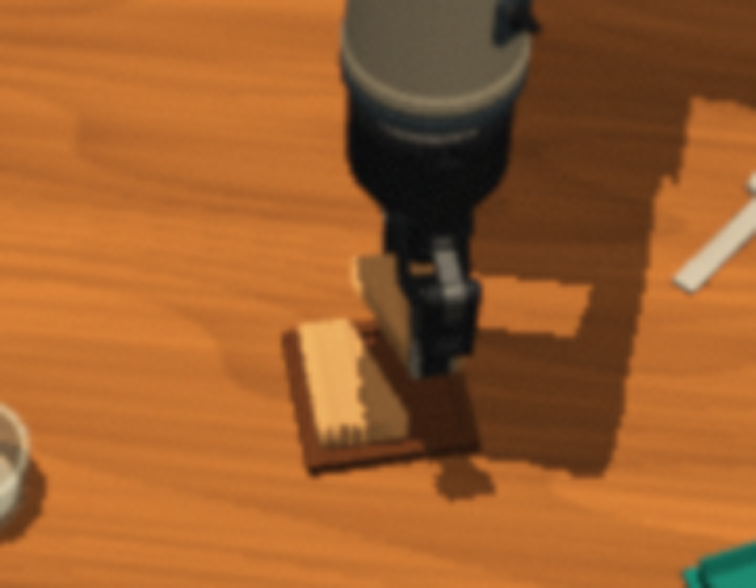

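View pics/t3.png

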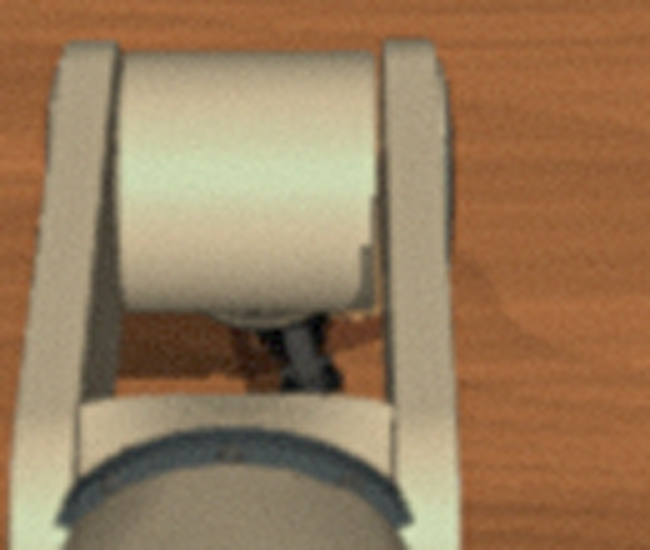

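Run:
```python
from h import *
im=arm.snapshot("scene");big=cv2.resize(im,None,fx=4,fy=4,interpolation=2)
o=arm.get_obs();print(o["tcp_pos"],o["ee_rot"])
y=np.radians(o["ee_rot"][2]+90);p=o["tcp_pos"]
draw(big,[WEDGE-[0,-.0004,0]],(p[0],p[1],y),"scene",p[2]-.0071)
draw(big,[TRAY,FW],(.5013,-.0189,.2967),"scene",col=(0,255,0))
cv2.imwrite("pics/s4.png",cv2.resize(big[720:1040,1160:1560],None,fx=1.9,fy=1.9))
```

```text
[ 0.49737094 -0.00264434  0.06461721] [-179.82478796   -0.28156921  106.95579653]
```

View pics/s4.png

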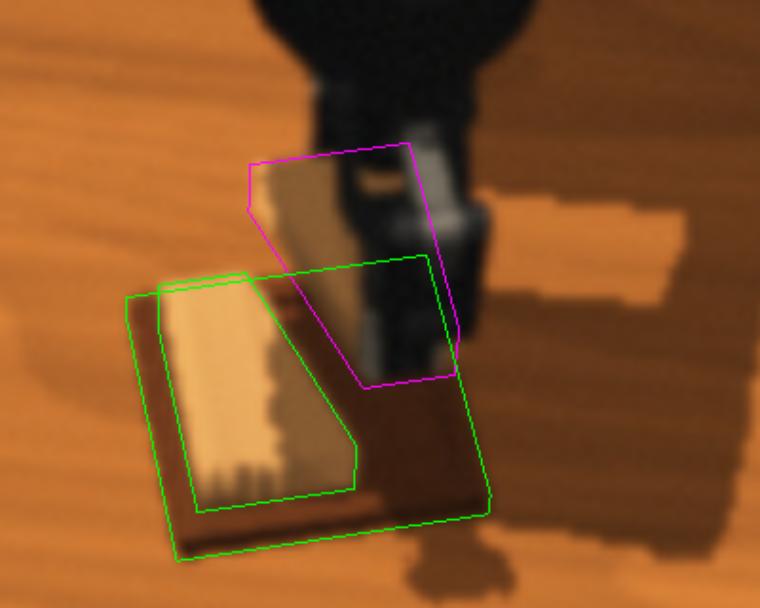

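Call:
drive_tool(rows=[[1,[0.14,-0.1,0],[-0.003,-0.005,0]],[1,[0,0,1],[0,0,0]],[1,[0,0,1],[0,0,0]],[1,[0,0,1],[0,0,0]],[1,[0,0,0.5],[0,0,0]],[1,[0,0,0.5],[0,0,0]],[1,[0,0,0],[0,0,0]],[1,[0,0,0],[0,0,0]]])

```text
t: 7.65
tcp_pos: [0.4954, -0.0013, 0.0237]
ee_rot: [-179.9, -0.0, 107.0]
contact_force: [-0.2, 0.3, 0.0]
width: 0.0643
```

```bash
python3 go.py .4959 -.0013 .012 180 0 107
```

```text
t 7.65 tcp [ 0.4954 -0.0013  0.0237] rot [-1.7990e+02 -2.0000e-02  1.0702e+02] w 0.0643 F [-0.18  0.31  0.03] j [ -0.3  26.6 117.6  -0.   35.8 -17.3]
tool shift cm [-0.02  0.05  1.17]
turn rad [-0.0017 -0.0004  0.0003]
```

Call:
drive_tool(rows=[[1,[0,0,0.3],[0,0,0]],[1,[0,0,0.3],[0,0,0]],[1,[0,0,0.3],[0,0,0]],[1,[0,0,0.2],[0,0,0]],[1,[0,0,0],[0,0,0]]])

```text
t: 8.15
tcp_pos: [0.4951, -0.0013, 0.0125]
ee_rot: [-179.9, -0.0, 107.0]
contact_force: [0.3, -0.4, -0.3]
width: 0.0641
```

Call:
drive_tool(rows=[[1,[0,0,0.1],[0,0,0]],[1,[0,0,0.1],[0,0,0]],[1,[0,0,0],[0,0,0]],[1,[0,0,0],[0,0,0]]])

```text
t: 8.55
tcp_pos: [0.4953, -0.0013, 0.012]
ee_rot: [-179.9, -0.0, 107.0]
contact_force: [-7.1, -0.2, 20.9]
width: 0.0641
```

Call:
drive_tool(rows=[[1,[0,0,-0.2],[0,0,0]],[-1,[0,0,0],[0,0,0]],[-1,[0,0,0],[0,0,0]],[-1,[0,0,0],[0,0,0]],[-1,[0,0,0],[0,0,0]],[-1,[0,0,-1],[0,0,0]],[-1,[0,0,-3],[0,0,0]],[-1,[0,0,-4],[0,0,0]],[-1,[0,0,-4],[0,0,0]],[-1,[0,0,0],[0,0,0]]])

```text
t: 9.55
tcp_pos: [0.4988, -0.0013, 0.1382]
ee_rot: [179.6, 0.1, 107.0]
contact_force: [-0.4, -0.5, -0.3]
width: 0.0855
```

```bash
python3 go.py .5145 -.360 .12 180 0 90
```

```text
t 9.55 tcp [ 0.4988 -0.0013  0.1382] rot [1.7961e+02 1.3000e-01 1.0702e+02] w 0.0855 F [-0.42 -0.55 -0.35] j [ -0.3  15.6 114.   -0.   50.  -17.3]
tool shift cm [-34.75  -9.01   1.84]
turn rad [0.0071 0.0012 0.297 ]
```

Call:
drive_tool(rows=[[-1,[-2,-0.5,0],[0.007,0,0]],[-1,[-4,-1,0],[0,0,0]],[-1,[-4,-1,0],[0,0,0]],[-1,[-4,-1,0],[0,0,0]],[-1,[-4,-1,0],[0,0,0]],[-1,[-4,-1,0],[0,0,0]],[-1,[-4,-1,0],[0,0,0]],[-1,[-4,-1,0],[0,0,0]],[-1,[-3,-1,0],[0,0,0]],[-1,[-1.75,-0.5,0],[0,0,0]],[-1,[0,0,0],[0,0,0]],[-1,[0,0,0],[0,0,0]]])

```text
t: 10.75
tcp_pos: [0.5108, -0.359, 0.133]
ee_rot: [-179.5, -0.1, 107.0]
contact_force: [0.9, -0.1, -0.2]
width: 0.0855
```

```bash
python3 go.py .5145 -.360 .012 180 0 107
python3 - <<'E'
from h import *
for n,sl in(("scene",np.s_[760:1080,1160:1560]),("top",np.s_[960:1240,1080:1480])):
    im=arm.snapshot(n);big=cv2.resize(im,None,fx=4,fy=4,interpolation=2)
    b=big.copy()
    draw(b,[TRAY,FW],(.5013,-.0189,.2967),n,col=(0,255,0));draw(b,[WEDGE],(.496,-.0017,.2967+np.pi),n,.005)
    cv2.imwrite(f"pics/w_{n}.png",np.hstack([big[sl],b[sl]]))
    cv2.imwrite(f"pics/full_{n}.png",im)
E
```

```text
t 10.75 tcp [ 0.5108 -0.359   0.133 ] rot [-1.7949e+02 -9.0000e-02  1.0699e+02] w 0.0855 F [ 0.9  -0.14 -0.18] j [-35.1  26.3  98.1  -0.4  56.  -51.8]
tool shift cm [-0.22  0.44 12.1 ]
turn rad [-0.0089 -0.0016 -0.0002]
```

View pics/w_scene.png

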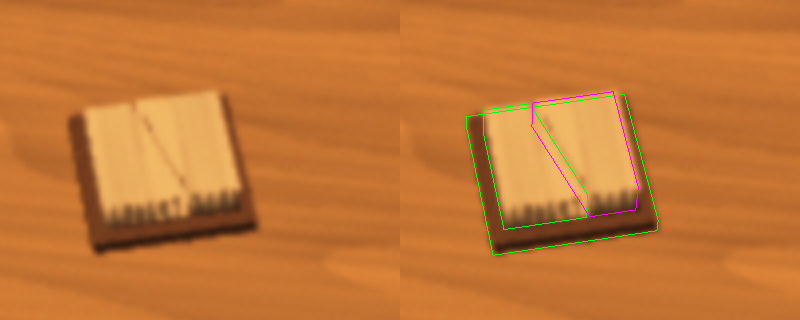

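View pics/w_top.png

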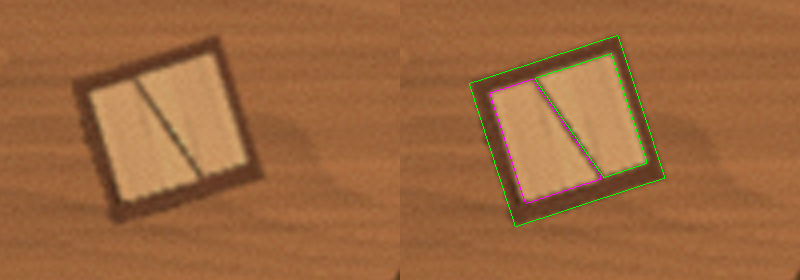

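Call:
drive_tool(rows=[[-1,[-0.2,0.35,0],[-0.009,0,0]],[-1,[0,0,0],[0,0,0]],[-1,[0,0,0],[0,0,0]]])

```text
t: 11.15
tcp_pos: [0.5153, -0.3603, 0.1335]
ee_rot: [180.0, -0.0, 107.1]
contact_force: [-0.2, -0.3, 0.8]
width: 0.0858
```

```bash
python3 go.py .5145 -.360 .008 180 0 107
```

```text
t 11.15 tcp [ 0.5153 -0.3603  0.1335] rot [ 1.7996e+02 -2.0000e-02  1.0706e+02] w 0.0858 F [-0.17 -0.32  0.82] j [-35.1  26.4  97.8   0.   55.7 -52.2]
tool shift cm [ 0.05 -0.08 12.55]
turn rad [ 0.0007 -0.0003  0.001 ]
```

Call:
drive_tool(rows=[[-1,[0,-0.1,2],[0,0,0]],[-1,[0,0,3],[0,0,0]],[-1,[0,0,3],[0,0,0]],[-1,[0,0,2.5],[0,0,0]],[-1,[0,0,2],[0,0,0]],[-1,[0,0,0],[0,0,0]],[1,[0,0,0],[0,0,0]],[1,[0,0,0],[0,0,0]],[1,[0,0,0],[0,0,0]],[1,[0,0,0],[0,0,0]],[1,[0,0,0],[0,0,0]],[1,[0,0,0],[0,0,0]]])

```text
t: 12.35
tcp_pos: [0.5151, -0.3617, 0.01]
ee_rot: [179.9, 0.1, 107.0]
contact_force: [-0.8, 0.5, 7.1]
width: 0.062
```

```bash
python3 go.py
```

```text
t 12.35 tcp [ 0.5151 -0.3617  0.01  ] rot [1.7988e+02 9.0000e-02 1.0702e+02] w 0.062 F [-0.83  0.46  7.09] j [-3.52e+01  3.60e+01  1.01e+02  1.00e-01  4.29e+01 -5.23e+01]
```

Call:
drive_tool(rows=[[1,[0,0,-1],[0,0,0]],[1,[0,0,-2],[0,0,0]],[1,[0,0,-3],[0,0,0]],[1,[0,0,-3],[0,0,0]],[1,[0,0,-2],[0,0,0]],[1,[0,0,0],[0,0,0]],[1,[0,0,0],[0,0,0]]])

```text
t: 13.05
tcp_pos: [0.5141, -0.3611, 0.1186]
ee_rot: [179.9, 0.0, 107.0]
contact_force: [0.1, -0.4, -1.8]
width: 0.0621
```

```bash
python3 go.py .5018 -.0206 .11 180 0 107
```

```text
t 13.05 tcp [ 0.5141 -0.3611  0.1186] rot [1.7994e+02 1.0000e-02 1.0701e+02] w 0.0621 F [ 0.09 -0.41 -1.84] j [-35.2  27.4  98.4   0.   54.1 -52.3]
tool shift cm [32.92  8.79  0.87]
turn rad [0.001  0.0002 0.0002]
```

Call:
drive_tool(rows=[[1,[1.5,0.4,0],[0,0,0]],[1,[3,0.9,0],[0,0,0]],[1,[4,1,0],[0,0,0]],[1,[4,1,0],[0,0,0]],[1,[4,1,0],[0,0,0]],[1,[4,1,0],[0,0,0]],[1,[4,1,0],[0,0,0]],[1,[3.5,1,0],[0,0,0]],[1,[2.9,0.9,0],[0,0,0]],[1,[2,0.6,0],[0,0,0]],[1,[0,0,0],[0,0,0]],[1,[0,0,0],[0,0,0]]])

```text
t: 14.25
tcp_pos: [0.501, -0.0202, 0.1176]
ee_rot: [-179.9, -0.0, 107.1]
contact_force: [0.4, 0.2, -0.7]
width: 0.062
```

```bash
python3 go.py .5018 -.0206 .039 180 0 107
```

```text
t 14.25 tcp [ 0.501  -0.0202  0.1176] rot [-1.7992e+02 -5.0000e-02  1.0711e+02] w 0.062 F [ 0.39  0.19 -0.71] j [ -2.5  17.8 114.2   0.   48.  -19.6]
tool shift cm [-0.07  0.08  7.86]
turn rad [-0.0013 -0.0009  0.0019]
```

Call:
drive_tool(rows=[[1,[0,0,1],[0,0,0]],[1,[0,0,2],[0,0,0]],[1,[0,0,2],[0,0,0]],[1,[0,0,1],[0,0,0]],[1,[0,0,0.6],[0,0,0]],[1,[0,0,0.5],[0,0,0]],[1,[0,0,0.3],[0,0,0]],[1,[0,0,0],[0,0,0]],[1,[0,0,0],[0,0,0]]])

```text
t: 15.15
tcp_pos: [0.5023, -0.0207, 0.0449]
ee_rot: [179.9, -0.0, 107.0]
contact_force: [0.1, -0.7, -1.2]
width: 0.0623
```

```bash
python3 go.py .5018 -.0206 .039 180 0 107
python3 - <<'E'
from h import *
im=arm.snapshot("scene");cv2.imwrite("pics/s6.png",cv2.resize(im[140:280,240:420],None,fx=4.2,fy=4.2,interpolation=2))
E
```

```text
t 15.15 tcp [ 0.5023 -0.0207  0.0449] rot [ 1.7993e+02 -1.0000e-02  1.0702e+02] w 0.0623 F [ 0.05 -0.71 -1.22] j [ -2.6  24.8 116.4   0.   38.7 -19.6]
tool shift cm [ 0.03 -0.05  0.59]
turn rad [ 0.0012 -0.0001  0.0003]
```

View pics/s6.png

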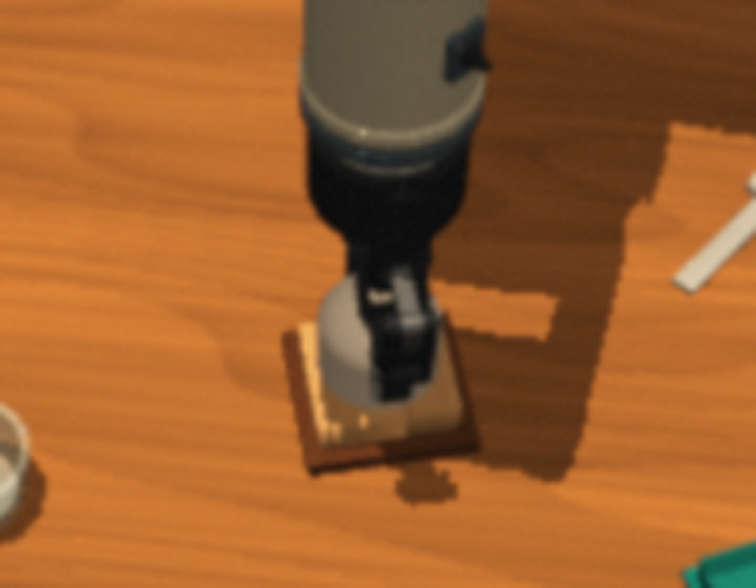

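Call:
drive_tool(rows=[[1,[0,0,0.2],[0,0,0]],[1,[0,0,0.2],[0,0,0]],[1,[0,0,0.1],[0,0,0]],[1,[0,0,0],[0,0,0]],[1,[0,0,0],[0,0,0]]])

```text
t: 15.7
tcp_pos: [0.502, -0.0207, 0.0395]
ee_rot: [180.0, -0.0, 107.0]
contact_force: [-0.2, -0.2, -0.6]
width: 0.0619
```

Call:
drive_tool(rows=[[1,[0,0,0.1],[0,0,0]],[1,[0,0,0.05],[0,0,0]],[1,[0,0,0],[0,0,0]],[1,[0,0,0],[0,0,0]]])

```text
t: 16.1
tcp_pos: [0.5021, -0.0207, 0.0389]
ee_rot: [180.0, -0.0, 107.0]
contact_force: [-4.2, -0.5, 13.9]
width: 0.062
```

Contact at the expected height. Open, rise, and step aside.

Call:
drive_tool(rows=[[1,[0,0,-0.1],[0,0,0]],[-1,[0,0,0],[0,0,0]],[-1,[0,0,0],[0,0,0]],[-1,[0,0,0],[0,0,0]],[-1,[0,0,0],[0,0,0]],[-1,[0,0,-1],[0,0,0]],[-1,[0,0,-3],[0,0,0]],[-1,[0,0,-4],[0,0,0]],[-1,[0,0,-4],[0,0,0]],[-1,[0,0,-4],[0,0,0]],[-1,[0,0,-4],[0,0,0]],[-1,[0,0,0],[0,0,0]]])

```text
t: 17.3
tcp_pos: [0.5049, -0.021, 0.2451]
ee_rot: [179.4, 0.2, 107.0]
contact_force: [0.6, -0.2, 0.5]
width: 0.0853
```

Call:
drive_tool(rows=[[-1,[0,-2,0],[0,0,0]],[-1,[0,-4,0],[0,0,0]],[-1,[0,-4,0],[0,0,0]],[-1,[0,-4,0],[0,0,0]],[-1,[0,0,0],[0,0,0]],[-1,[0,0,0],[0,0,0]]])

```text
t: 17.9
tcp_pos: [0.3677, -0.0619, 0.2391]
ee_rot: [179.9, 0.0, 107.0]
contact_force: [-0.2, 0.1, 1.3]
width: 0.0853
```

```bash
python3 go.py
cat > fit2.py <<'E'
from h import *
import pickle
M={}
for n in("scene","top"):
    cv2.imwrite(f"pics/b_{n}.png",arm.snapshot(n))
    for t in("bowl","spoonrest","caddy"):
        s=arm.silhouettes(t,n)
        for k in s[:3]: print(n,t,round(k["confidence"],2),np.round(k["point"],1),k["mask"].sum())
        M[n,t]=s
pickle.dump(M,open("m2.pkl","wb"))
E
python3 fit2.py
```

```text
t 17.9 tcp [ 0.3677 -0.0619  0.2391] rot [179.91   0.   106.96] w 0.0853 F [-0.25  0.09  1.29] j [ -9.8  -4.  121.4   0.   62.6 -26.8]
scene bowl 0.97 [330.5 221.1] 828
scene caddy 0.72 [496.6 289.9] 14482
top bowl 0.62 [313.  271.2] 666
top spoonrest 0.72 [178.7 233.4] 1086
top spoonrest 0.57 [223.8 338.9] 434
top caddy 0.62 [163.3 199.5] 11150
```

View pics/b_scene.png

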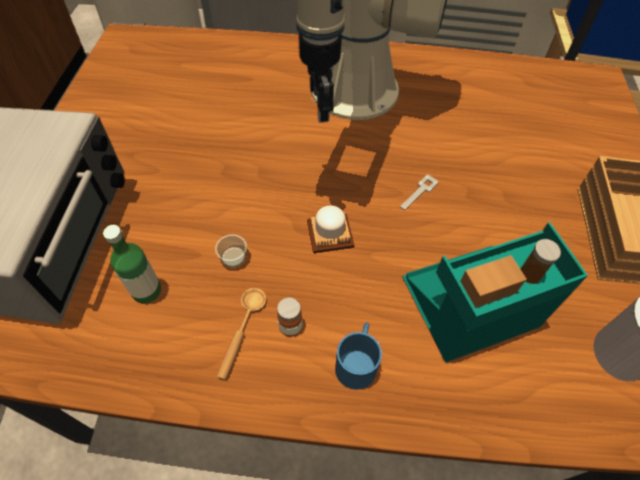

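View pics/b_top.png

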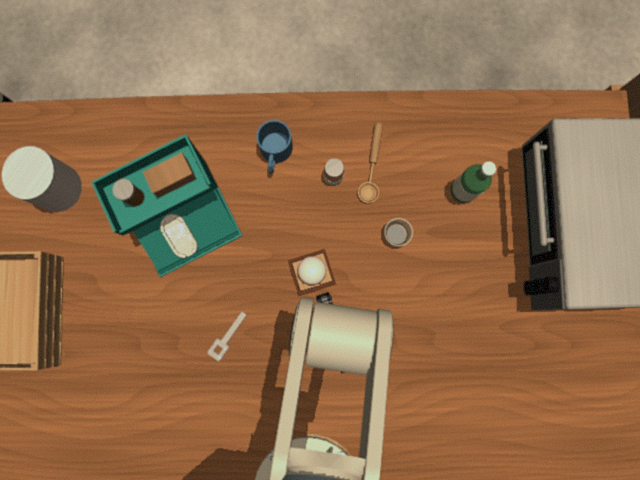

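Run:
```python
from h import *
im=cv2.imread("pics/b_top.png")
cv2.imwrite("pics/cz.png",cv2.resize(im[130:280,88:248],None,fx=5,fy=4*5/4*.8,interpolation=2))
s=cv2.imread("pics/b_scene.png");cv2.imwrite("pics/cs.png",cv2.resize(s[215:365,395:595],None,fx=4,fy=4,interpolation=2))
```

```text
(no output)
```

View pics/cz.png

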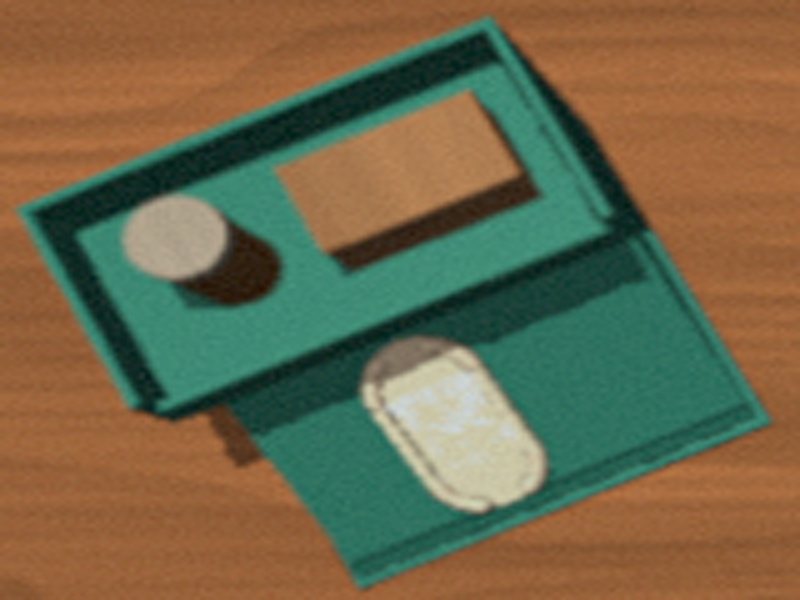

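View pics/cs.png

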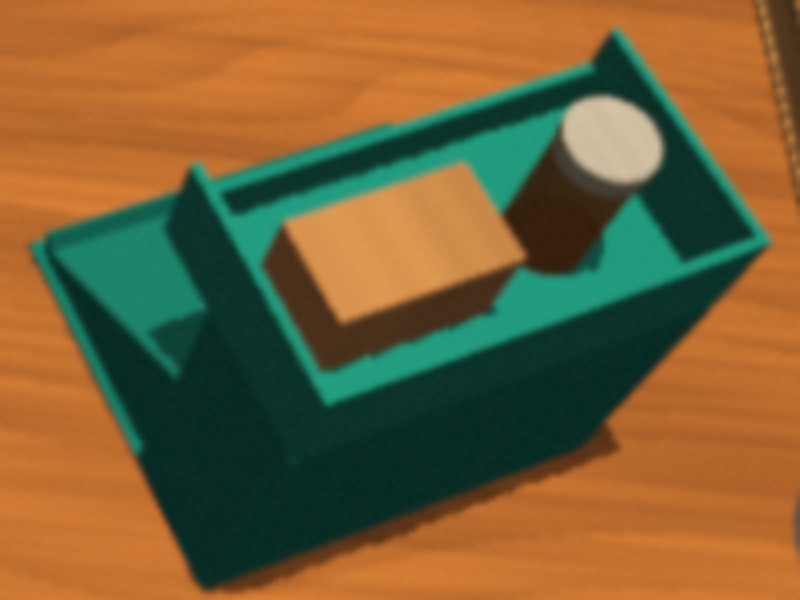

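```bash
cat > cad.py <<'E'
from h import *
import pickle
from scipy.optimize import least_squares
T=lambda u,v:np.array([88+u/5-.4,130+v/4-.4]); S=lambda u,v:np.array([395+u/4-.4,215+v/4-.4])
tb=[back(T(*p),.218,"top") for p in((18,210),(490,17),(138,408))]
sb=[back(S(*p),.218,"scene") for p in((770,240),(325,405),(616,30),(195,165))]
print("top: back+y, back-y, front+y",np.round(tb,4)); print("scene: back+y, back-y, front+y, front-y",np.round(sb,4))
obs=[(tb[0],(102.5,110)),(tb[1],(102.5,-110)),(sb[0],(102.5,110)),(sb[1],(102.5,-110))]
def f(p):
    c,s=np.cos(p[2]),np.sin(p[2]);r=[]
    for w,l in obs:
        l=np.array(l)/1e3;r+=[p[0]+c*l[0]-s*l[1]-w[0],p[1]+s*l[0]+c*l[1]-w[1]]
    return r
q=least_squares(f,[.6,.27,-.4]);print("caddy",np.round(q.x,4),np.degrees(q.x[2]),"res mm",np.round(np.array(q.fun)*1e3,1))
c,s=np.cos(q.x[2]),np.sin(q.x[2])
for n,w in(("front+y top",tb[2]),("f+y",sb[2]),("f-y",sb[3])):
    d=w[:2]-q.x[:2];print(n,np.round([c*d[0]+s*d[1],-s*d[0]+c*d[1]],4))
for z in(.016,.026):
  for p in((360,588),(770,420)):
    d=back(T(*p),z,"top")[:2]-q.x[:2];print("lip",z,np.round([c*d[0]+s*d[1],-s*d[0]+c*d[1]],4))
pickle.dump(q.x,open("cad.pkl","wb"))
E
python3 cad.py
```

```text
top: back+y, back-y, front+y [[0.6796 0.4291 0.218 ]
 [0.7765 0.2333 0.218 ]
 [0.5754 0.3755 0.218 ]]
scene: back+y, back-y, front+y, front-y [[0.6792 0.431  0.218 ]
 [0.7768 0.2342 0.218 ]
 [0.5761 0.3785 0.218 ]
 [0.6711 0.1849 0.218 ]]
caddy [0.6362 0.2864 0.4599] 26.350716176989856 res mm [-0.4  1.4  0.4  0.  -0.  -0.5  0.1 -0.9]
front+y top [-0.015   0.1068]
f+y [-0.013   0.1092]
f-y [-0.0137 -0.1064]
lip 0.016 [-0.102   0.1077]
lip 0.016 [-0.1025 -0.1087]
lip 0.026 [-0.1039  0.1056]
lip 0.026 [-0.1044 -0.1092]
```

```bash
cat > rest.py <<'E'
from h import *
import pickle
M=pickle.load(open("m.pkl","rb"));M2=pickle.load(open("m2.pkl","rb"));q=pickle.load(open("cad.pkl","rb"))
from scipy.spatial.transform import Rotation as R
def pose(s,y,dy):
    Rc=R.from_euler("z",q[2])
    o=Rc.apply([-.085+s*np.cos(np.radians(32)),y,.016+s*np.sin(np.radians(32))])+[q[0],q[1],0]
    return o,Rc*R.from_euler("y",-32,degrees=True)*R.from_euler("z",dy)
if __name__=="__main__":
  for nm,MM in(("m",M),("m2",M2)):
    m=cv2.resize(MM["top","spoonrest"][0]["mask"].astype(np.uint8),None,fx=4,fy=4,interpolation=0)
    def cost(p):
        o,Rr=pose(*p);h=hullmask(Rr.apply(REST)+o,"top");return 1-(h&m).sum()/(h|m).sum()
    b=minimize(cost,[.055,0.01,0],method="Nelder-Mead",options=dict(initial_simplex=[[.055,.01,0],[.065,.01,0],[.055,.03,0],[.055,.01,.1]],xatol=1e-4,fatol=1e-4))
    print(nm,np.round(b.x,4),round(b.fun,3),np.round(pose(*b.x)[0],4),m.sum()/16)
  # bowl
  x,f=fit([BOWL],{n:M2[n,"bowl"][0]["mask"] for n in("top","scene")},np.array([.501,-.019]),.029);print("bowl",x,f)
  big=cv2.resize(cv2.imread("pics/b_top.png"),None,fx=4,fy=4,interpolation=2)
  for p,col in((b.x,(255,0,255)),((.055,b.x[1],0),(0,0,255))):
    o,Rr=pose(*p);cs,_=cv2.findContours(hullmask(Rr.apply(REST)+o,"top"),0,1);cv2.drawContours(big,cs,-1,col,1)
  draw(big,[BOWL],(x[0],x[1],0),"top",.029)
  cv2.imwrite("pics/rf.png",cv2.resize(big[760:1120,560:1000],None,fx=1.6,fy=1.6));cv2.imwrite("pics/rb.png",big[960:1240,1080:1480])
E
python3 rest.py
```

```text
m [0.0536 0.0202 0.0215] 0.036 [0.5918 0.287  0.0444] 1087.0
m2 [0.0535 0.0198 0.0424] 0.039 [0.5919 0.2865 0.0443] 1086.0
bowl [ 0.50105276 -0.02020339] 0.078996424831271
```

View pics/rf.png

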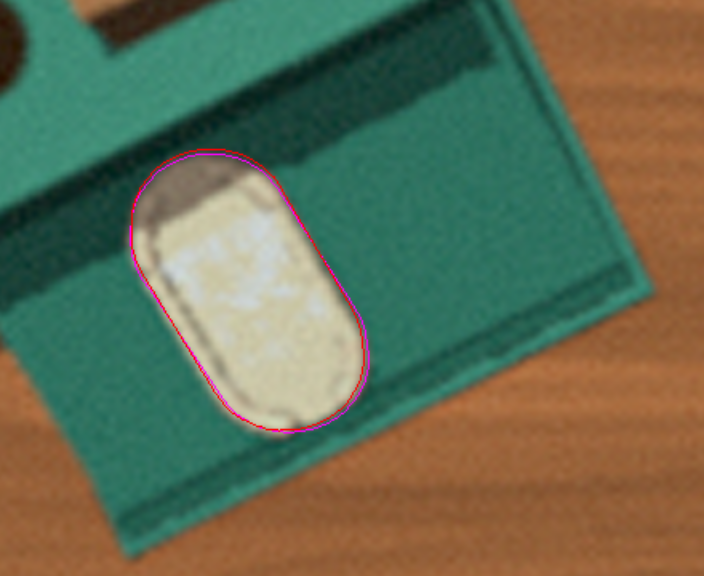

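View pics/rb.png

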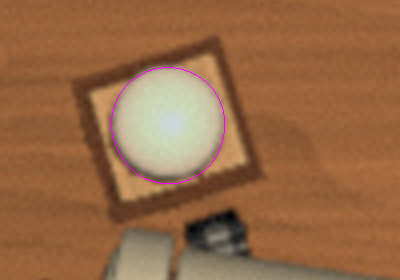

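Call:
drive_tool(rows=[[-1,[0,0,0],[0,0,0.14]],[-1,[0,0,0],[0,0,0.14]],[-1,[0,0,0],[0,0,0.14]],[-1,[0,0,0],[0,0,0.14]],[-1,[0,0,0],[0,0,0.14]],[-1,[0,0,0],[0,0,0.14]],[-1,[0,0,0],[0,0,0.14]],[-1,[0,0,0],[0,0,0.14]],[-1,[0,0,0],[0,0,0.14]],[-1,[0,0,0],[0,0,0.127]],[-1,[0,0,0],[0,0,0]]])

```text
t: 19.4
tcp_pos: [0.3682, -0.0617, 0.2388]
ee_rot: [-180.0, -0.0, 27.5]
contact_force: [-0.2, -0.7, -0.3]
width: 0.0854
```

```bash
cat > rt.py <<'E'
from rest import *
o,Rr=pose(.054,.020,.02)
Rt=Rr*R.from_euler("x",180,degrees=True)
n=Rr.apply([0,0,1]);print("rest",np.round(o,4),"n",np.round(n,3),"tool euler",np.round(Rt.as_euler("xyz",degrees=True),2))
for d in(.14,.12,.06,-.002): print(d,*np.round(o+n*d,4))
E
python3 rt.py; python3 go.py
```

```text
rest [0.5922 0.2869 0.0446] n [-0.475 -0.235  0.848] tool euler [179.28 -31.99  27.7 ]
0.14 0.5257 0.254 0.1633
0.12 0.5352 0.2587 0.1464
0.06 0.5637 0.2728 0.0955
-0.002 0.5931 0.2874 0.0429
t 19.4 tcp [ 0.3682 -0.0617  0.2388] rot [-1.7997e+02 -2.0000e-02  2.7450e+01] w 0.0854 F [-0.23 -0.69 -0.3 ] j [ -9.8  -3.9 121.3   0.   62.6  52.8]
```

Call:
drive_tool(rows=[[-1,[1.5,-1.2,0],[0,0,0]],[-1,[3,-2.2,0],[0,0,0]],[-1,[3.5,-2.5,0],[0,0,0]],[-1,[3.5,-2.5,0.5],[0,0,0]],[-1,[3.5,-2.5,0.5],[0,0,0]],[-1,[3.5,-2.5,0.5],[0,0,0]],[-1,[3.5,-2.5,0.5],[0,0,0]],[-1,[3.5,-2.5,0.5],[0,0,0]],[-1,[2,-1.5,0.5],[0,0,0]],[-1,[1,-0.8,0.5],[0,0,0]],[-1,[0,0,0],[0,0,0]]])

```text
t: 20.5
tcp_pos: [0.5248, 0.2543, 0.203]
ee_rot: [-180.0, 0.1, 27.8]
contact_force: [-1.0, 0.1, -0.4]
width: 0.0857
```

Call:
drive_tool(rows=[[-1,[0,0,0],[0,0.1,0]],[-1,[0,0,0],[0,0.14,0]],[-1,[0,0,0],[0,0.14,0]],[-1,[0,0,0],[0,0,0]]])

```text
t: 20.9
tcp_pos: [0.5201, 0.25, 0.2019]
ee_rot: [180.0, -21.6, 27.6]
contact_force: [-2.1, -0.8, -0.4]
width: 0.0856
```

```bash
python3 go.py .5257 .254 .1633 179.28 -31.99 27.7
```

```text
t 20.9 tcp [0.5201 0.25   0.2019] rot [179.97 -21.61  27.56] w 0.0856 F [-2.11 -0.8  -0.44] j [ 25.    8.4 117.2   1.7  32.8  86.2]
tool shift cm [-0.79 -0.1   3.84]
turn rad [-0.0109  0.1812 -0.001 ]
```

Call:
drive_tool(rows=[[-1,[0,0,0],[-0.011,0.09,0]],[-1,[0,0,0],[0,0.09,0]],[-1,[-0.4,0,1],[0,0,0]],[-1,[-0.4,-0.1,2],[0,0,0]],[-1,[0,0,0.8],[0,0,0]],[-1,[0,0,0],[0,0,0]],[-1,[0,0,0],[0,0,0]]])

```text
t: 21.6
tcp_pos: [0.5373, 0.2605, 0.1676]
ee_rot: [179.3, -32.0, 27.6]
contact_force: [0.1, -0.8, 0.4]
width: 0.0853
```

```bash
python3 go.py .5637 .2728 .0955 179.28 -31.99 27.7;python3 - <<'E'
from h import *
im=arm.snapshot("scene");cv2.imwrite("pics/s7.png",cv2.resize(im[60:360,340:620],None,fx=2,fy=2,interpolation=2))
im=arm.snapshot("top");cv2.imwrite("pics/t7.png",cv2.resize(im[150:330,100:300],None,fx=3.3,fy=3.3,interpolation=2))
E
```

```text
t 21.6 tcp [0.5373 0.2605 0.1676] rot [179.34 -32.02  27.64] w 0.0853 F [ 0.13 -0.84  0.41] j [ 25.4  11.2 124.2   2.4  12.6  85.8]
tool shift cm [-1.36  0.04  7.66]
turn rad [-0.0005 -0.0005 -0.0009]
```

View pics/s7.png

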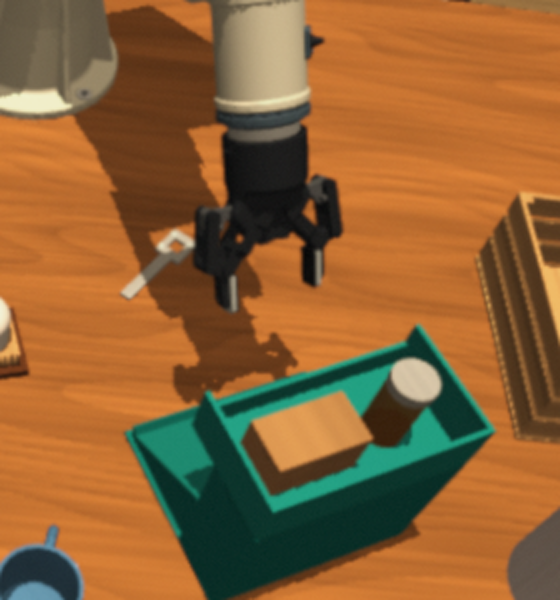

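View pics/t7.png

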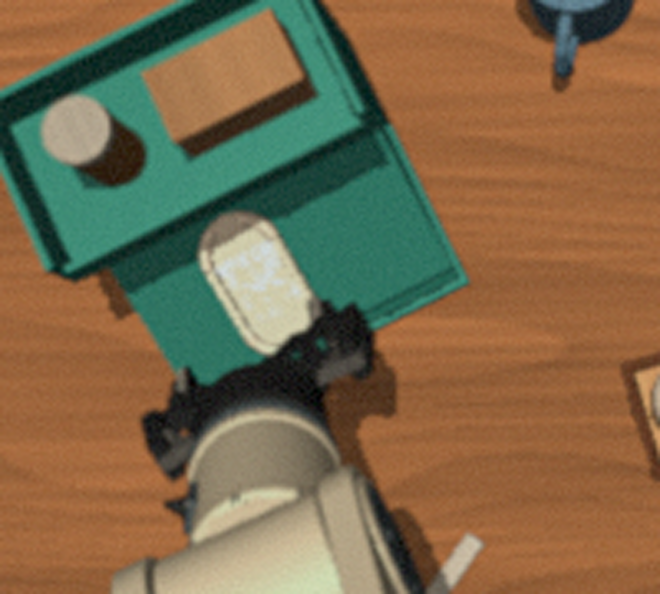

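```bash
cat > kin.py <<'E'
import numpy as np
from scipy.optimize import least_squares
D=np.array([[20.2,93.6,66.2,.6253,.2312],[18.8,115.8,45.6,.4923,.1],[26.6,117.6,35.8,.4954,.0237],[26.4,97.8,55.7,.6288,.1335],[-4,121.4,62.6,.3729,.239],[8.4,117.2,32.8,.5771,.2019],[11.2,124.2,12.6,.5971,.1676],[36,101,42.9,.6294,.010],[27.4,98.4,54.1,.6282,.1186]])
def fk(p,j):
    a=np.radians(j[...,0]);b=np.radians(j[...,0]+j[...,1]);c=np.radians(j[...,:3].sum(-1))
    return np.stack([p[0]+p[1]*np.sin(a)+p[2]*np.sin(b)+p[3]*np.cos(b)+p[4]*np.sin(c),p[5]+p[1]*np.cos(a)+p[2]*np.cos(b)-p[3]*np.sin(b)+p[4]*np.cos(c)],-1)
f=lambda p:(fk(p,D)-D[:,3:]).ravel()
q=least_squares(f,[0,.4,.4,0,.25,.3]);print(np.round(q.x,3),np.round(q.fun*1e3,1))
for tilt in(32,25,20,15,10):
  for n,(r,z) in dict(pre=(.637,.0955),grasp=(.659,.043)).items():
    g=lambda j:np.r_[fk(q.x,np.array([j[0],j[1],180-tilt-j[0]-j[1]]))-[r,z]]
    s=least_squares(g,[20,115]);print(tilt,n,np.round([*s.x,180-tilt-s.x.sum()],1),s.cost)
E
python3 kin.py
```

```text
[-0.     0.568  0.495  0.06   0.343  0.296] [-0.2  0.2  0.3  0.2  0.2  0.3  0.4  0.3 -0.3 -0.5 -0.  -0.   0.1 -0.2
 -0.9 -0.6  0.5  0.3]
32 pre [ 22. 122.   4.] 1.7964415789958024e-18
32 grasp [ 29.3 120.3  -1.5] 1.09234923421152e-15
25 pre [ 22.3 117.1  15.6] 9.197108672148485e-24
25 grasp [ 29.1 115.5  10.4] 3.715247121456761e-21
20 pre [ 23.1 113.5  23.5] 2.2770431249322695e-13
20 grasp [ 29.5 111.9  18.5] 3.71062706582858e-18
15 pre [ 24.3 109.7  31. ] 4.153333666497133e-23
15 grasp [ 30.4 108.2  26.4] 6.025841880031024e-17
10 pre [ 25.8 105.9  38.3] 2.4382046815478863e-21
10 grasp [ 31.7 104.3  33.9] 5.445710141661343e-16
```

Call:
drive_tool(rows=[[-1,[0,0,0],[0,-0.09,0]],[-1,[0,0,0],[0,-0.085,0]],[-1,[0,0,0],[0,0,0]]])

```text
t: 22.0
tcp_pos: [0.5392, 0.2616, 0.1701]
ee_rot: [179.4, -22.3, 27.5]
contact_force: [1.6, 0.1, -0.2]
width: 0.0856
```

Run:
```python
from rest import *
o,Rr=pose(.054,.020,.02)
Rt=Rr*R.from_euler("y",10,degrees=True)*R.from_euler("x",180,degrees=True)
e=Rt.as_euler("xyz",degrees=True);print(np.round(e,2));a=-Rt.apply([0,0,1]);g=np.array([.5916,.2866,.0430])
for d in(.06,0):
    print(*np.round(g+a*d,4))
    import subprocess;print(subprocess.run(["python3","go.py",*map(str,g+a*d),*map(str,e)],capture_output=True,text=True).stdout)
```

```text
[179.35 -21.99  27.57]
0.5714 0.2768 0.0986
t 22.0 tcp [0.5392 0.2616 0.1701] rot [179.38 -22.27  27.53] w 0.0856 F [ 1.56  0.09 -0.16] j [ 25.7  12.9 116.8   0.2  28.   88.1]
tool shift cm [0.58 0.05 7.96]
turn rad [-0.0004 -0.0048 -0.0007]

0.5916 0.2866 0.043
t 22.0 tcp [0.5392 0.2616 0.1701] rot [179.38 -22.27  27.53] w 0.0856 F [ 1.56  0.09 -0.16] j [ 25.7  12.9 116.8   0.2  28.   88.1]
tool shift cm [ 0.55  0.05 13.96]
turn rad [-0.0004 -0.0048 -0.0007]
```

Call:
drive_tool(rows=[[-1,[0.5,0,1],[0,-0.005,0]],[-1,[0,0,2],[0,0,0]],[-1,[0,0,2],[0,0,0]],[-1,[0,0,2],[0,0,0]],[-1,[0,0,1],[0,0,0]],[-1,[0,0,0],[0,0,0]],[-1,[0,0,0],[0,0,0]]])

```text
t: 22.7
tcp_pos: [0.5673, 0.2753, 0.0953]
ee_rot: [179.4, -21.8, 27.5]
contact_force: [0.3, -0.7, -0.2]
width: 0.0852
```

```bash
python3 go.py .5916 .2866 .043 179.35 -21.99 27.57;python3 - <<'E'
from h import *
im=arm.snapshot("scene");cv2.imwrite("pics/s8.png",cv2.resize(im[120:340,390:610],None,fx=2.7,fy=2.7,interpolation=2))
im=arm.snapshot("top");cv2.imwrite("pics/t8.png",cv2.resize(im[150:330,100:300],None,fx=3.3,fy=3.3,interpolation=2))
E
```

```text
t 22.7 tcp [0.5673 0.2753 0.0953] rot [179.4  -21.8   27.51] w 0.0852 F [ 0.35 -0.66 -0.22] j [ 25.7  22.3 115.6   0.2  20.3  88.2]
tool shift cm [0.54 0.06 5.85]
turn rad [-0.0005  0.0033 -0.0009]
```

View pics/s8.png

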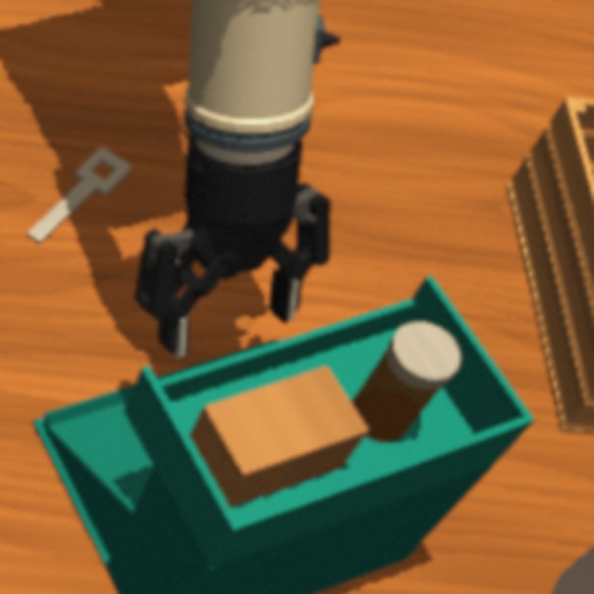

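View pics/t8.png

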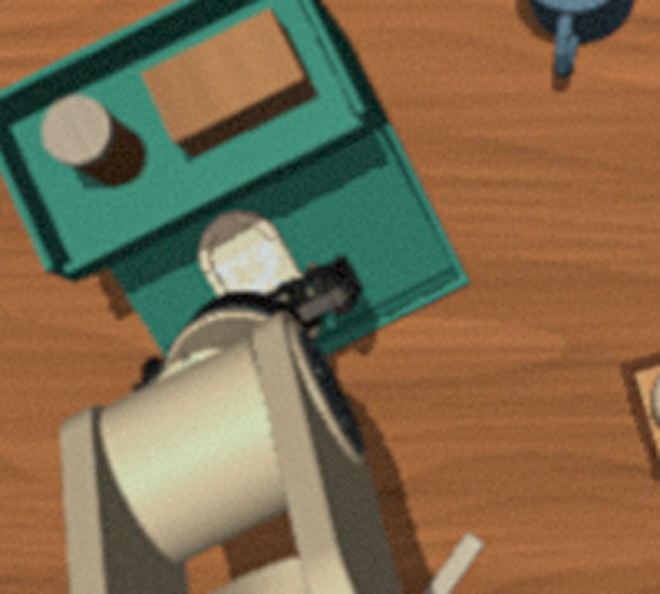

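Call:
drive_tool(rows=[[-1,[0.5,0,0],[0,0.003,0]],[-1,[0,0,1.5],[0,0,0]],[-1,[0,0,1.5],[0,0,0]],[-1,[0,0,1],[0,0,0]],[-1,[0,0,0.5],[0,0,0]],[-1,[0,0,0],[0,0,0]],[-1,[0,0,0],[0,0,0]]])

```text
t: 23.5
tcp_pos: [0.5869, 0.285, 0.0558]
ee_rot: [179.4, -22.0, 27.5]
contact_force: [1.1, 0.1, 0.5]
width: 0.0852
```

```bash
python3 go.py .5916 .2866 .043 179.35 -21.99 27.57
```

```text
t 23.5 tcp [0.5869 0.285  0.0558] rot [179.4  -21.99  27.51] w 0.0852 F [1.14 0.05 0.46] j [ 25.7  27.6 114.    0.2  16.4  88.1]
tool shift cm [-0.03  0.06  1.37]
turn rad [-0.0004 -0.0001 -0.0009]
```

Call:
drive_tool(rows=[[-1,[0,0.05,0.5],[0,0,0]],[-1,[0,0,0.5],[0,0,0]],[-1,[0,0,0.3],[0,0,0]],[-1,[0,0,0],[0,0,0]],[-1,[0,0,0],[0,0,0]]])

```text
t: 24.0
tcp_pos: [0.5914, 0.2866, 0.0432]
ee_rot: [179.4, -22.0, 27.5]
contact_force: [-0.6, -0.5, 0.0]
width: 0.0853
```

```bash
python3 go.py .5916 .2866 .043 179.35 -21.99 27.57
```

```text
t 24.0 tcp [0.5914 0.2866 0.0432] rot [179.4  -21.96  27.51] w 0.0853 F [-0.6  -0.51  0.01] j [ 25.7  29.1 113.7   0.3  15.2  88. ]
tool shift cm [0.01 0.01 0.03]
turn rad [-0.0004  0.0005 -0.0009]
```

Call:
drive_tool(rows=[[1,[0,0,0],[0,0,0]],[1,[0,0,0],[0,0,0]],[1,[0,0,0],[0,0,0]],[1,[0,0,0],[0,0,0]],[1,[0,0,0],[0,0,0]],[1,[0,0,0],[0,0,0]]])

```text
t: 24.6
tcp_pos: [0.5914, 0.2866, 0.0439]
ee_rot: [179.4, -22.0, 27.5]
contact_force: [-3.7, -1.2, 6.2]
width: 0.054
```

```bash
python3 go.py .5916 .2866 .043 179.35 -21.99 27.57;python3 - <<'E'
from h import *
im=arm.snapshot("top");cv2.imwrite("pics/t9.png",cv2.resize(im[150:330,100:300],None,fx=3.3,fy=3.3,interpolation=2))
E
```

```text
t 24.6 tcp [0.5914 0.2866 0.0439] rot [179.41 -22.    27.48] w 0.054 F [-3.74 -1.18  6.16] j [ 25.7  29.1 113.7   0.3  15.3  88. ]
tool shift cm [-0.02  0.01  0.09]
turn rad [-0.0005 -0.0001 -0.0014]
```

View pics/t9.png

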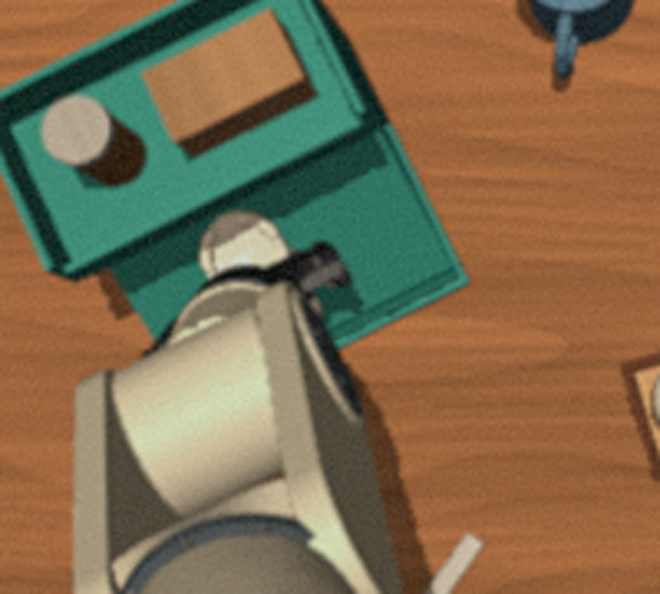

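Call:
drive_tool(rows=[[1,[-0.1,0,-0.5],[0,0,0]],[1,[-0.2,0,-1],[0,0,0]],[1,[-0.35,0,-2],[0,0,0]],[1,[-0.35,0,-2],[0,0,0]],[1,[-0.35,0,-2],[0,0,0]],[1,[-0.5,0,-3],[0,0,0]],[1,[-0.5,0,-3],[0,0,0]],[1,[-0.35,0,-2],[0,0,0]],[1,[0,0,0],[0,0,0]]])

```text
t: 25.55
tcp_pos: [0.5166, 0.2495, 0.1796]
ee_rot: [179.4, -22.2, 27.5]
contact_force: [-0.6, -0.1, -1.2]
width: 0.0544
```

```bash
python3 go.py;python3 - <<'E'
from rest import *
o,Rr=pose(.054,.020,.02)
Rt=R.from_euler("xyz",[179.4,-22,27.5],degrees=True)
t=Rt.inv().apply(o-[.5914,.2866,.0439]);print("rest origin in tool",np.round(t,4), "rest in tool rot",(Rt.inv()*Rr).as_rotvec(degrees=True).round(1))
for n in("scene","top"):
    im=arm.snapshot(n);cv2.imwrite(f"pics/l_{n}.png",im)
E
```

```text
t 25.55 tcp [0.5166 0.2495 0.1796] rot [179.39 -22.15  27.52] w 0.0544 F [-0.56 -0.1  -1.16] j [ 25.5   9.9 119.2   0.3  28.8  87.9]
rest origin in tool [ 0.001   0.0001 -0.0004] rest in tool rot [ 1.793e+02 -1.000e-01 -1.570e+01]
```

View pics/l_scene.png

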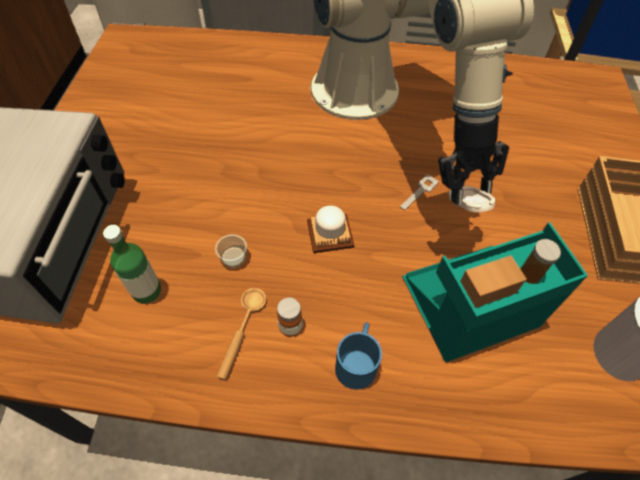

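View pics/l_top.png

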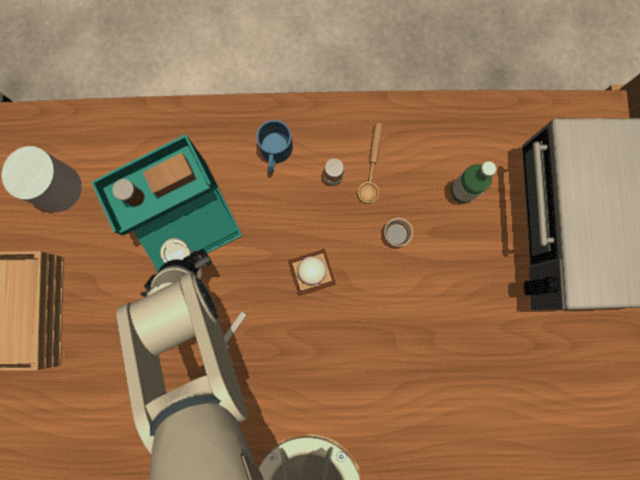

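Call:
drive_tool(rows=[[1,[0,0,0],[0,-0.08,0]],[1,[0,0,0],[0,-0.12,0]],[1,[0,0,0],[0,-0.13,0]],[1,[0,0,0],[0,-0.12,0]],[1,[0,0,0],[0,-0.08,0]],[1,[0,0,0],[0,-0.028,0]],[1,[0,0,0],[0,0,0]],[1,[0,0,0],[0,0,0]]])

```text
t: 26.45
tcp_pos: [0.5168, 0.2496, 0.1756]
ee_rot: [179.4, 10.1, 27.2]
contact_force: [-0.3, 0.0, -1.0]
width: 0.0547
```

```bash
cat > pl.py <<'E'
import subprocess,sys
from rest import *
o,Rr=pose(.054,.020,.02)
Rt=R.from_euler("xyz",[179.4,-22,27.5],degrees=True)
t=Rt.inv().apply(o-[.5914,.2866,.0439]); Q=Rr.inv()*Rt   # tool in rest
def tcp_for(oo,psi):
    Rn=R.from_euler("z",psi,degrees=True)*Q
    return np.array(oo)-Rn.apply(t),Rn.as_euler("xyz",degrees=True)
if __name__=="__main__":
    x,y,z,psi=map(float,sys.argv[1:5]);p,e=tcp_for((x,y,z),psi);print("target tcp",p.round(4),e.round(2))
    print(subprocess.run(["python3","go.py",*map(str,p),*map(str,e)],capture_output=True,text=True).stdout)
    ob=arm.get_obs();Rm=R.from_euler("xyz",ob["ee_rot"],degrees=True);Rn=Rm*Q.inv();print("rest now",(ob["tcp_pos"]+Rm.apply(t)).round(4),"z axis",Rn.apply([0,0,1]).round(3),"yaw",np.degrees(np.arctan2(*Rn.apply([1,0,0])[[1,0]])).round(1))
E
python3 pl.py .5011 -.0202 .15 27.5
```

```text
target tcp [ 0.5001 -0.0206  0.1498] [-179.98    9.99   27.44]
t 26.45 tcp [0.5168 0.2496 0.1756] rot [179.43  10.06  27.19] w 0.0547 F [-0.28  0.03 -1.02] j [26.1 24.4 95.6 -0.8 70.  89.2]
tool shift cm [-13.17  23.22   5.18]
turn rad [ 0.0095  0.0012 -0.0042]

this script no longer has the robotException ignored in: <_io.TextIOWrapper mode='rw' encoding='UTF-8'>
Traceback (most recent call last):
BrokenPipeError: [Errno 32] Broken pipe
```

Call:
drive_tool(rows=[[1,[-0.5,0.9,0.2],[0.009,0.001,-0.004]],[1,[-1.1,1.9,0.4],[0,0,0]],[1,[-1.4,2.5,0.6],[0,0,0]],[1,[-1.6,2.8,0.6],[0,0,0]],[1,[-1.7,3.0,0.7],[0,0,0]],[1,[-1.7,3.0,0.7],[0,0,0]],[1,[-1.6,2.8,0.6],[0,0,0]],[1,[-1.4,2.5,0.6],[0,0,0]],[1,[-1.1,1.9,0.4],[0,0,0]],[1,[-0.7,1.2,0.3],[0,0,0]],[1,[-0.4,0.7,0.1],[0,0,0]],[1,[0,0,0],[0,0,0]]])

```text
t: 27.65
tcp_pos: [0.5003, -0.0208, 0.1489]
ee_rot: [180.0, 9.9, 27.4]
contact_force: [-0.3, 0.3, -1.5]
width: 0.0545
```

```bash
sed -i 's/    print(subprocess.*/    ob=arm.get_obs();Rm=R.from_euler("xyz",ob["ee_rot"],degrees=True);Rg=R.from_euler("xyz",e,degrees=True);print("t",ob["t"],"tcp",ob["tcp_pos"].round(4),ob["ee_rot"].round(2),"F",ob["contact_force"].round(2),"shift",(Rm.inv().apply(p-ob["tcp_pos"])*100).round(2),"turn",(Rm.inv()*Rg).as_rotvec().round(4))/' pl.py; python3 pl.py .5011 -.0202 .15 27.5
python3 - <<'E'
from h import *
im=arm.snapshot("scene");cv2.imwrite("pics/s10.png",cv2.resize(im[130:270,240:420],None,fx=4.2,fy=4.2,interpolation=2));cv2.imwrite("pics/s10f.png",im)
im=arm.snapshot("top");cv2.imwrite("pics/t10.png",cv2.resize(im[200:340,230:410],None,fx=4.2,fy=4.2,interpolation=2))
E
```

```text
target tcp [ 0.5001 -0.0206  0.1498] [-179.98    9.99   27.44]
t 27.65 tcp [ 0.5003 -0.0208  0.1489] [179.99   9.91  27.36] F [-0.32  0.34 -1.48] shift [-0.02 -0.03 -0.09] turn [ 0.0003 -0.0014 -0.0012]
rest now [ 0.5013 -0.0204  0.149 ] z axis [-0.001 -0.     1.   ] yaw 27.4
```

View pics/s10.png

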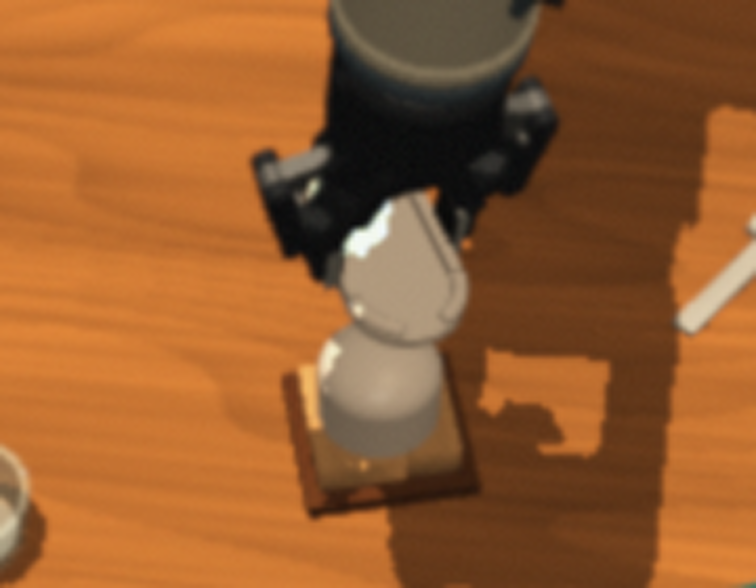

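View pics/t10.png

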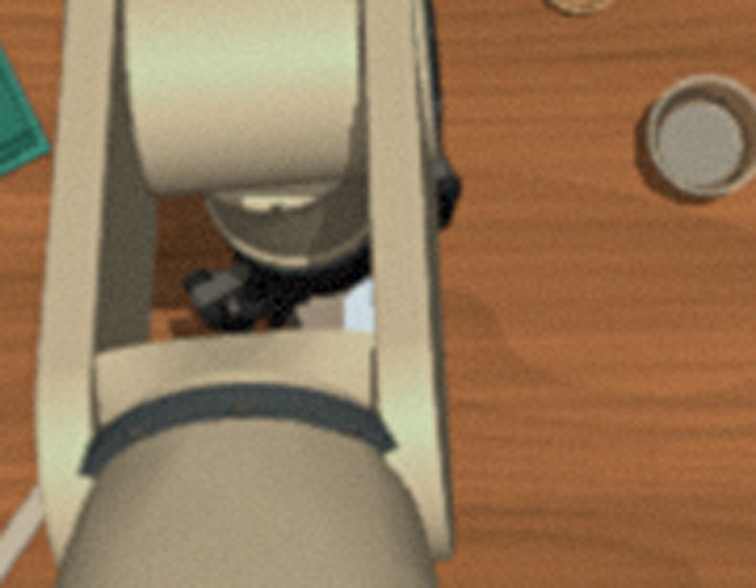

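Run:
```python
from h import *
big=cv2.resize(cv2.imread("pics/s10f.png"),None,fx=6,fy=6,interpolation=2);up=6
for o,yaw,col in(((.5012,-.0203,.149),27.4,(255,0,255)),):
    y=np.radians(yaw)
    for pts in(stad(.055,.028,0),stad(.055,.028,.014)):
        q=(proj(place(pts[np.r_[0:20,39:19:-1]],o[0],o[1],y,o[2]),"scene")+.5)*up-.5
        cv2.polylines(big,[q.round().astype(np.int32)],True,col,1)
draw(big,[BOWL],(.5011,-.0202,0),"scene",.029,up=6,col=(0,255,0))
cv2.imwrite("pics/s11.png",big[900:1500,1700:2300])
```

```text
(no output)
```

View pics/s11.png

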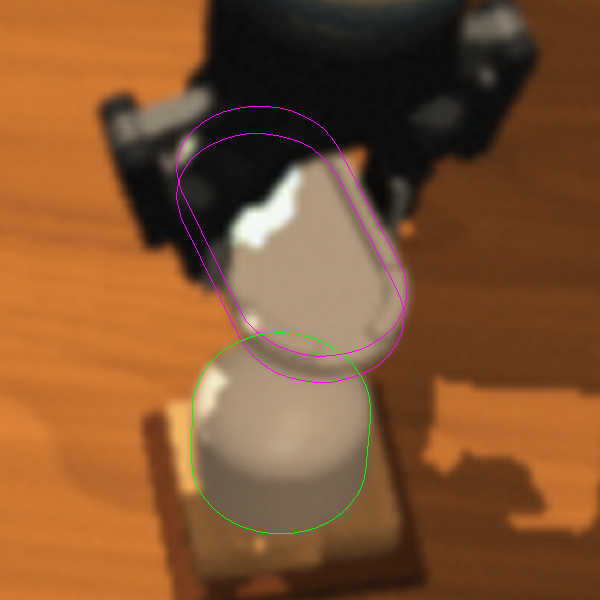

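Call:
drive_tool(rows=[[1,[0.17,0,1],[0,0,0]],[1,[0.26,0,1.5],[0,0,0]],[1,[0.26,0,1.5],[0,0,0]],[1,[0.17,0,1],[0,0,0]],[1,[0.1,0,0.6],[0,0,0]],[1,[0.07,0,0.4],[0,0,0]],[1,[0,0,0],[0,0,0]],[1,[0,0,0],[0,0,0]]])

```text
t: 28.55
tcp_pos: [0.5006, -0.0203, 0.0881]
ee_rot: [180.0, 9.9, 27.4]
contact_force: [-0.6, -0.1, -0.8]
width: 0.0545
```

```bash
python3 pl.py .5011 -.0202 .080 27.5
python3 - <<'E'
from h import *
im=arm.snapshot("scene");cv2.imwrite("pics/s12.png",cv2.resize(im[130:270,240:420],None,fx=4.2,fy=4.2,interpolation=2));cv2.imwrite("pics/s12f.png",im)
E
```

```text
target tcp [ 0.5001 -0.0206  0.0798] [-179.98    9.99   27.44]
t 28.55 tcp [ 0.5006 -0.0203  0.0881] [179.97   9.91  27.43] F [-0.65 -0.1  -0.77] shift [0.08 0.   0.83] turn [ 0.0008 -0.0015 -0.0002]
rest now [ 0.5016 -0.0199  0.0883] z axis [-0.002  0.     1.   ] yaw 27.5
```

View pics/s12.png

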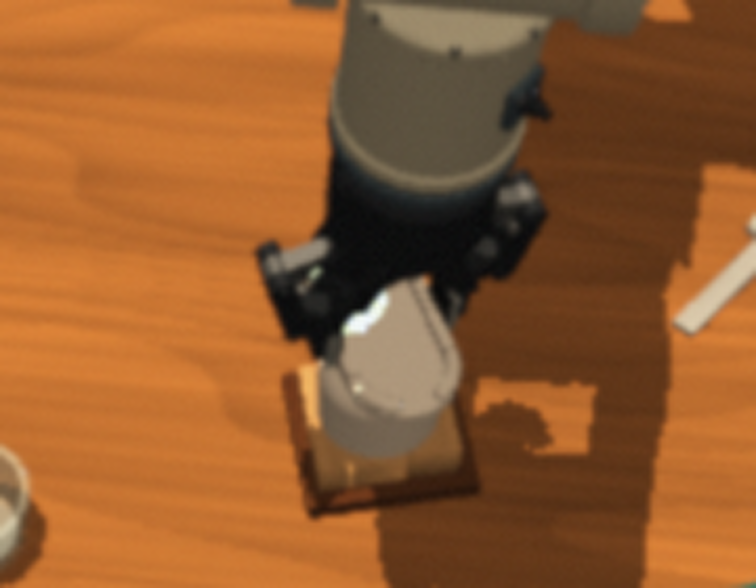

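Call:
drive_tool(rows=[[1,[0.04,0,0.25],[0,0,0]],[1,[0.04,0,0.2],[0,0,0]],[1,[0.02,0,0.1],[0,0,0]],[1,[0,0,0],[0,0,0]],[1,[0,0,0],[0,0,0]]])

```text
t: 29.1
tcp_pos: [0.5004, -0.0203, 0.0822]
ee_rot: [180.0, 9.9, 27.4]
contact_force: [-0.1, 0.8, -1.2]
width: 0.0542
```

Call:
drive_tool(rows=[[1,[0.02,0,0.1],[0,0,0]],[1,[0.01,0,0.05],[0,0,0]],[1,[0,0,0],[0,0,0]],[1,[0,0,0],[0,0,0]]])

```text
t: 29.5
tcp_pos: [0.5004, -0.0203, 0.0807]
ee_rot: [180.0, 9.9, 27.4]
contact_force: [0.3, -0.7, -1.3]
width: 0.0542
```

Call:
drive_tool(rows=[[1,[0.01,0,0.05],[0,0,0]],[1,[0,0,0],[0,0,0]],[1,[0,0,0],[0,0,0]]])

```text
t: 29.8
tcp_pos: [0.5004, -0.0203, 0.0802]
ee_rot: [180.0, 9.9, 27.4]
contact_force: [0.3, 0.5, -1.3]
width: 0.0544
```

Call:
drive_tool(rows=[[1,[0.01,0,0.05],[0,0,0]],[1,[0,0,0],[0,0,0]],[1,[0,0,0],[0,0,0]]])

```text
t: 30.1
tcp_pos: [0.5004, -0.0203, 0.0797]
ee_rot: [180.0, 9.9, 27.4]
contact_force: [-0.0, 0.6, -1.0]
width: 0.0544
```

Call:
drive_tool(rows=[[1,[0.01,0,0.05],[0,0,0]],[1,[0,0,0],[0,0,0]],[1,[0,0,0],[0,0,0]]])

```text
t: 30.4
tcp_pos: [0.5004, -0.0203, 0.0792]
ee_rot: [180.0, 9.9, 27.4]
contact_force: [-0.7, -0.3, -0.9]
width: 0.054
```

Call:
drive_tool(rows=[[1,[0.01,0,0.05],[0,0,0]],[1,[0,0,0],[0,0,0]],[1,[0,0,0],[0,0,0]]])

```text
t: 30.7
tcp_pos: [0.5005, -0.0203, 0.0787]
ee_rot: [180.0, 9.9, 27.4]
contact_force: [0.1, -0.0, -1.4]
width: 0.0544
```

Call:
drive_tool(rows=[[1,[0.01,0,0.05],[0,0,0]],[1,[0,0,0],[0,0,0]],[1,[0,0,0],[0,0,0]]])

```text
t: 31.0
tcp_pos: [0.5005, -0.0203, 0.0781]
ee_rot: [180.0, 9.9, 27.4]
contact_force: [-0.1, 0.0, -2.0]
width: 0.0543
```

Call:
drive_tool(rows=[[1,[0.01,0,0.05],[0,0,0]],[1,[0,0,0],[0,0,0]],[1,[0,0,0],[0,0,0]]])

```text
t: 31.3
tcp_pos: [0.5005, -0.0203, 0.0777]
ee_rot: [180.0, 9.9, 27.4]
contact_force: [1.0, -0.8, -0.6]
width: 0.0547
```

Call:
drive_tool(rows=[[1,[0.01,0,0.05],[0,0,0]],[1,[0,0,0],[0,0,0]],[1,[0,0,0],[0,0,0]]])

```text
t: 31.6
tcp_pos: [0.5006, -0.0203, 0.0775]
ee_rot: [180.0, 9.9, 27.4]
contact_force: [-0.9, 0.5, 5.3]
width: 0.0545
```

Run:
```python
from h import *
im=arm.snapshot("scene");cv2.imwrite("pics/s13f.png",im);big=cv2.resize(im,None,fx=6,fy=6,interpolation=2);up=6
o=arm.get_obs();print(o["tcp_pos"],o["contact_force"],o["moment"])
p=o["tcp_pos"]
b2=big.copy()
for pts in(stad(.055,.028,0),stad(.055,.028,.014)):
    q=(proj(place(pts[np.r_[0:20,39:19:-1]],.5013,-.0202,np.radians(27.4),p[2]),"scene")+.5)*up-.5
    cv2.polylines(b2,[q.round().astype(np.int32)],True,(255,0,255),1)
draw(b2,[BOWL],(.5011,-.0202,0),"scene",.029,up=6,col=(0,255,0))
cv2.imwrite("pics/s13.png",np.hstack([big[1080:1640,1800:2200],b2[1080:1640,1800:2200]]))
```

```text
[ 0.50057737 -0.02027208  0.07748255] [-1.07061969  0.36281166  4.80294718] [ 0.02754417  0.30503981 -0.05817594]
```

View pics/s13.png

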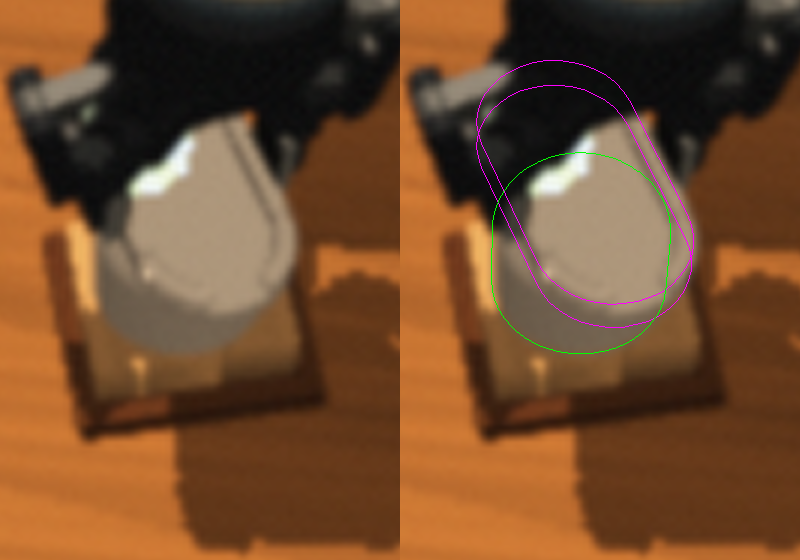

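Call:
drive_tool(rows=[[1,[0,0,-0.03],[0,0,0]],[1,[0,0,0],[0,0,0]],[1,[0,0,0],[0,0,0]]])

```text
t: 31.95
tcp_pos: [0.5006, -0.0203, 0.0775]
ee_rot: [180.0, 9.9, 27.4]
contact_force: [-1.0, -0.3, 4.1]
width: 0.0543
```

Call:
drive_tool(rows=[[1,[0,0,-0.03],[0,0,0]],[1,[0,0,0],[0,0,0]],[1,[0,0,0],[0,0,0]]])

```text
t: 32.25
tcp_pos: [0.5005, -0.0203, 0.0776]
ee_rot: [180.0, 9.9, 27.4]
contact_force: [0.2, -0.8, 0.1]
width: 0.0542
```

Call:
drive_tool(rows=[[-0.5,[0,0,0],[0,0,0]],[-0.5,[0,0,0],[0,0,0]],[-0.6,[0,0,0],[0,0,0]],[-0.7,[0,0,0],[0,0,0]],[-1,[0,0,0],[0,0,0]],[-1,[0,0,0],[0,0,0]],[-1,[0,0,0],[0,0,0]]])

```text
t: 32.95
tcp_pos: [0.5006, -0.0202, 0.0777]
ee_rot: [180.0, 9.9, 27.4]
contact_force: [0.9, 0.4, -0.0]
width: 0.0855
```

Run:
```python
from h import *
im=arm.snapshot("scene");big=cv2.resize(im,None,fx=6,fy=6,interpolation=2)
cv2.imwrite("pics/s14.png",big[1000:1600,1700:2300])
```

```text
(no output)
```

View pics/s14.png

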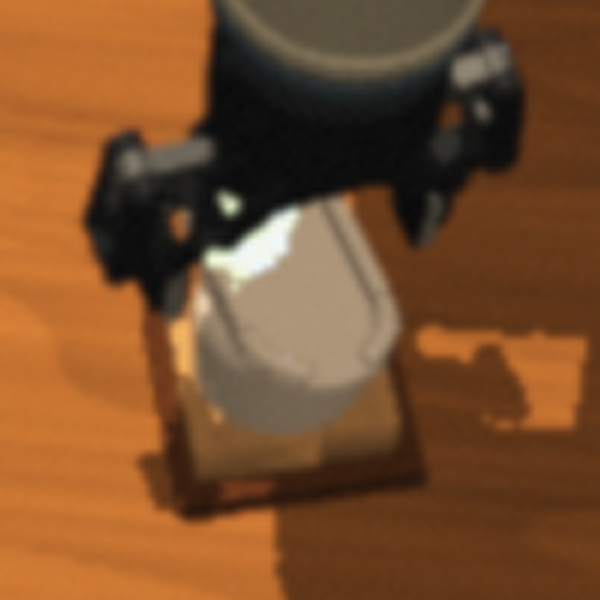

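Call:
drive_tool(rows=[[-1,[0,0,-0.5],[0,0,0]],[-1,[0,0,-1],[0,0,0]],[-1,[0,0,-2],[0,0,0]],[-1,[0,0,-3],[0,0,0]],[-1,[0,0,-3],[0,0,0]],[-1,[0,0,-3],[0,0,0]],[-1,[0,0,-3],[0,0,0]],[-1,[0,0,-2],[0,0,0]],[-1,[0,0,0],[0,0,0]]])

```text
t: 33.9
tcp_pos: [0.5294, -0.006, 0.2538]
ee_rot: [179.8, 9.6, 27.4]
contact_force: [0.4, 0.1, 0.5]
width: 0.0853
```

Call:
drive_tool(rows=[[-1,[-2,0,-1],[0,0,0]],[-1,[-4,0,-1],[0,0,0]],[-1,[-4,0,-1],[0,0,0]],[-1,[-4,0,-1],[0,0,0]],[-1,[-2,0,0],[0,0,0]],[-1,[0,0,0],[0,0,0]],[-1,[0,0,0],[0,0,0]]])

```text
t: 34.6
tcp_pos: [0.3937, -0.0756, 0.3169]
ee_rot: [180.0, 9.9, 27.4]
contact_force: [0.8, -0.2, 0.7]
width: 0.0854
```

Run:
```python
from h import *
print(arm.get_obs()["t"],arm.get_obs()["tcp_pos"])
for n in("scene","top"):
    im=arm.snapshot(n);cv2.imwrite(f"pics/f_{n}.png",im)
    for t in("spoonrest","bowl"):
        for k in arm.silhouettes(t,n)[:2]: print(n,t,round(k["confidence"],2),k["point"],k["mask"].sum(),(np.argwhere(k["mask"]).mean(0)[::-1]).round(1))
    big=cv2.resize(im,None,fx=6,fy=6,interpolation=2);up=6;b2=big.copy()
    for z in(0,.014):
        pts=stad(.055,.028,z)[np.r_[0:20,39:19:-1]]
        q=(proj(place(pts,.5011,-.0202,np.radians(27.4),.079),n)+.5)*up-.5
        cv2.polylines(b2,[q.round().astype(np.int32)],True,(255,0,255),1)
    sl=np.s_[1020:1620,1780:2180] if n=="scene" else np.s_[1380:1880,1660:2060]
    cv2.imwrite(f"pics/fz_{n}.png",np.hstack([big[sl],b2[sl]]))
```

```text
34.6 [ 0.39366226 -0.07561342  0.31692388]
scene spoonrest 0.82 [326.8, 212.3] 1110 [331.2 211.7]
scene bowl 0.59 [322.3, 233.3] 209 [324.5 230.1]
```

View pics/fz_scene.png

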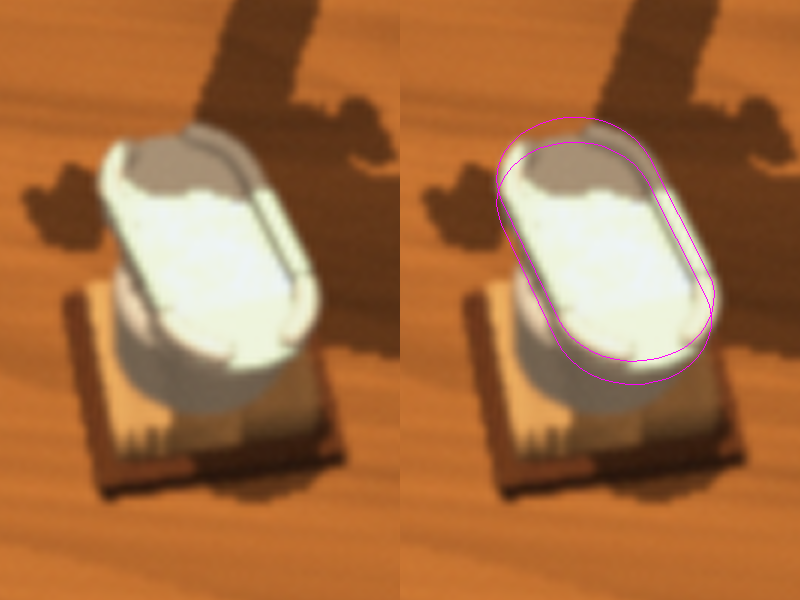

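View pics/fz_top.png

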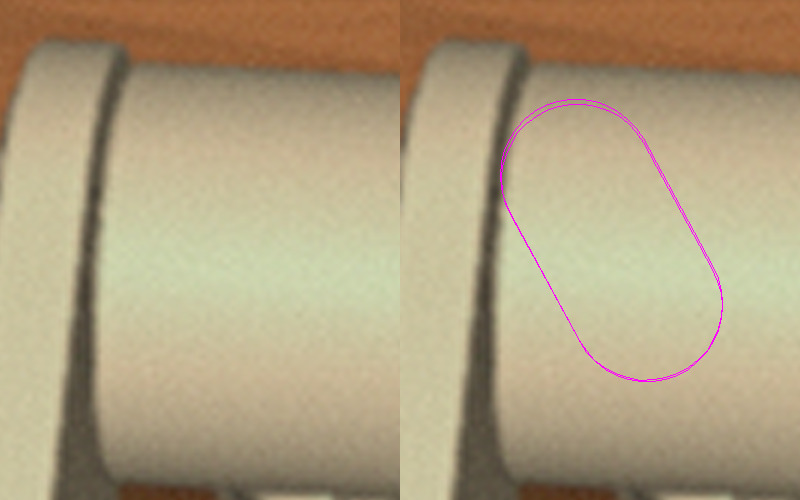

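Call:
drive_tool(rows=[[-1,[0,2,0],[0,0,0]],[-1,[0,4,0],[0,0,0]],[-1,[-2,4,0],[0,0,0]],[-1,[-2,4,0],[0,0,0]],[-1,[-2,4,0],[0,0,0]],[-1,[0,4,0],[0,0,0]],[-1,[0,2,0],[0,0,0]],[-1,[0,0,0],[0,0,0]]])

```text
t: 35.7
tcp_pos: [0.4526, -0.3179, 0.3265]
ee_rot: [-180.0, 10.0, 27.3]
contact_force: [-0.5, 0.3, 0.0]
width: 0.0854
```

```bash
cat > fin.py <<'E'
from h import *
import sys
ob=arm.get_obs();print(ob["t"],ob["tcp_pos"].round(3),ob["joints"].round(1))
ims={n:arm.snapshot(n) for n in("scene","top")};M={}
for n in ims:
    cv2.imwrite(f"pics/g_{n}.png",ims[n])
    k=arm.silhouettes("spoonrest",n)
    for a in k[:2]: print(n,round(a["confidence"],2),np.round(a["point"],1),a["mask"].sum())
    k=[a for a in k if np.hypot(*(np.array(a["point"])-(proj([.501,-.02,.085],n)[0])))<20]
    if k: M[n]=cv2.resize(k[0]["mask"].astype(np.uint8),None,fx=4,fy=4,interpolation=0)
def rp(p):
    Rr=R.from_euler("ZYX",[p[2],p[3],p[4]]);c=np.array([p[0],p[1],.079]);return Rr.apply(REST)+c
def cost(p): return sum(1-(h&m).sum()/(h|m).sum() for n,m in M.items() for h in[hullmask(rp(p),n)])
x0=np.array([.501,-.02,.478,0,0])
b=minimize(cost,x0,method="Nelder-Mead",options=dict(initial_simplex=np.vstack([x0,x0+np.diag([.006,.006,.06,.12,.12])]),xatol=1e-4,fatol=1e-4,maxiter=600))
b=minimize(cost,b.x,method="Nelder-Mead",options=dict(initial_simplex=np.vstack([b.x,b.x-np.diag([.003,.003,.03,.06,.06])]),xatol=1e-4,fatol=1e-4,maxiter=600))
print("x y yaw pitch roll",b.x.round(4),round(b.fun,3),"level cost",round(cost(x0),3))
out=[]
for n in ims:
    big=cv2.resize(ims[n],None,fx=4,fy=4,interpolation=2);b2=big.copy();cs,_=cv2.findContours(hullmask(rp(b.x),n),0,1);cv2.drawContours(b2,cs,-1,(255,0,255),1)
    c=(proj([.501,-.02,.08],n)[0]*4).astype(int);s=np.s_[c[1]-150:c[1]+150,c[0]-100:c[0]+100];out+=[big[s],b2[s]]
cv2.imwrite("pics/fin.png",np.hstack(out))
E
python3 fin.py
```

```text
35.7 [ 0.453 -0.318  0.327] [-30.1  12.3  92.8  -8.5  80.4  34.4]
scene 0.82 [330.1 211.6] 1063
scene 0.16 [344.8 238.5] 115
top 0.98 [310.7 270.1] 1149
top 0.41 [274.1 142.5] 1340
x y yaw pitch roll [ 0.5013 -0.0186  0.4512 -0.0988 -0.0064] 0.086 level cost 0.148
```

View pics/fin.png

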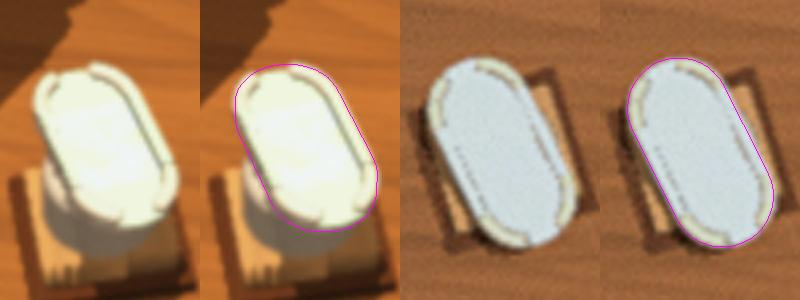

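Call:
drive_tool(rows=[[-1,[0,0,0],[0,0,0]],[-1,[0,0,0],[0,0,0]],[-1,[0,0,0],[0,0,0]],[-1,[0,0,0],[0,0,0]],[-1,[0,0,0],[0,0,0]],[-1,[0,0,0],[0,0,0]],[-1,[0,0,0],[0,0,0]],[-1,[0,0,0],[0,0,0]],[-1,[0,0,0],[0,0,0]],[-1,[0,0,0],[0,0,0]],[-1,[0,0,0],[0,0,0]],[-1,[0,0,0],[0,0,0]]])

```text
t: 37.1
tcp_pos: [0.4517, -0.3159, 0.3275]
ee_rot: [180.0, 9.9, 27.4]
contact_force: [0.6, 0.7, 0.0]
width: 0.085
```

```bash
cp pics/g_scene.png pics/g0_scene.png; cp pics/g_top.png pics/g0_top.png; python3 fin.py
python3 - <<'E'
import cv2,numpy as np
for n,s in(("scene",np.s_[180:260,290:370]),("top",np.s_[235:310,275:350])):
    a=cv2.imread(f"pics/g0_{n}.png")[s].astype(float);b=cv2.imread(f"pics/g_{n}.png")[s].astype(float);print(n,np.abs(a-b).mean(),np.abs(a-b).max(), cv2.phaseCorrelate(a.mean(2),b.mean(2)))
E
```

```text
37.1 [ 0.452 -0.316  0.328] [-29.9  12.1  93.   -8.5  80.5  34.4]
scene 0.93 [330.1 212.1] 1056
top 0.63 [310.4 269. ] 1149
x y yaw pitch roll [ 0.5017 -0.0184  0.4507 -0.1145  0.038 ] 0.087 level cost 0.139
scene 1.15875 54.0 ((0.005095058563490795, 0.021640947465932925), 0.9899391753834594)
top 2.76 27.0 ((0.48719520174893916, 0.4205004640708836), 0.9562807413468184)
```

View pics/g_top.png

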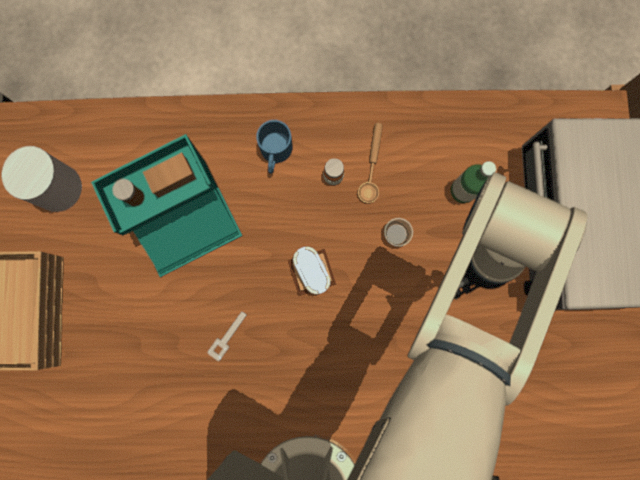

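View pics/g_scene.png

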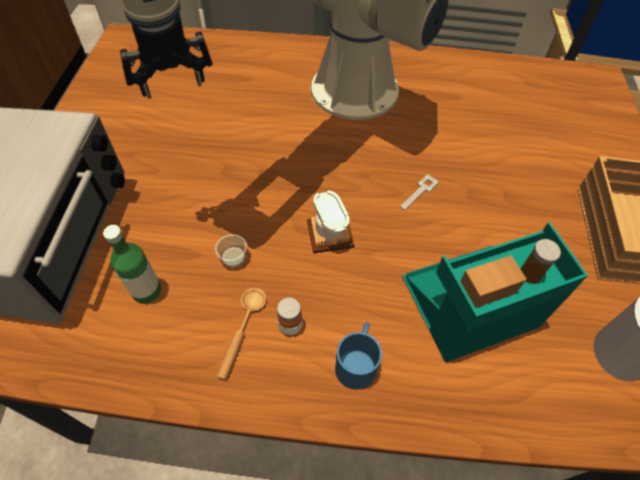

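```bash
python3 -c "
from bench import arm
print(arm.hand_in())"
```

```text
the job is handed in; nothing more can be done
None
```

The job is done and handed in at about 37 s of the 72 s allowed; the hand-in gave no verdict.

- **Wedge:** it lies in the tray's gap, head to tail with the fixed one. The top view matched the expected outline, and it touched the tray floor at the expected height.
- **Bowl:** it stands upside down on both wedges. I measured it about 1–2 mm from the middle.
- **Spoon rest:** I gripped it by its straight sides with the tool about 10° short of square to the slope. A fully square grip would have driven a wrist joint past its limit. I levelled it and lowered it in 0.5 mm steps. It touched the bowl at about 6 N, well under the 25 N limit, and I eased off to about its own weight before letting go.

**Last checks:**
- **At rest:** two looks 1.4 s apart showed it not moving in the scene view. The top view shifted by about half a pixel, which I took as noise.
- **Centring and level:** its middle is about 2 mm from the bowl's axis. It is not quite level, leaning about 0.10–0.12 rad towards the robot, against a limit of 0.22 rad. I left it rather than risk disturbing the balance.
- **Surroundings:** the other things look unmoved in both views, though I did not measure them. The arm stands clear of everything.

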